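Sort a stripped power station and set three cells charging

TASK

Sort out the stripped power station: lay exactly three of the blue battery cells flat inside the charger's bay and leave the other two on the bench well clear of the charger; only once the three are in, throw the charger's red-balled lever fully over to on, away from the bay. Seat every transformer, speaker and heat sink that is on the bench flat in the pocket of the green nest tray that matches its base, and do not disturb the red spool, the red power bank or the jar.

Things in the scene. Friction and masses are not known exactly. Their poses are not given: they have to be found in the camera images.
- charger: fixed grey charger, footprint 270 x 100 mm along its x, y; origin on the bench at the footprint's centre. Its x runs from the open cell bay (near end) to the control deck and toggle lever (far end). Turned a few degrees; it stands left or right of the middle of the bench
- bay (a point): centre of the cell bay's inner floor, 5 mm above the bench, axes as the charger's. Inside the bay is 190 mm along x and 90 mm along y; its lip stands 12 mm above that floor and is 5 mm thick; no dividers
- switch (a joint): charger's toggle lever with a red ball: 0 to 0.2 rad is off (leaning towards the cell bay), 1.0 rad is its stop, fully on (leaning away from the bay); stays where it is left; about 1.5 N at the ball moves it
- switch_tip (a point): centre of the red lever ball (26 mm diameter). The ball is 42 mm from the lever's pivot axis, which lies along the charger's y, 22 mm above the bench, at charger x = +100 mm; base block 70 x 50 mm, 25 mm high, in the middle of the control deck (20 mm high)
- nests: fixed green nest tray 196 x 162 mm (its x, y), 14 mm high, with four pockets 9 mm deep; origin on the bench at its centre; it takes the side of the bench that the charger does not
- nest_rect_far (a point): floor centre of a rectangular pocket 82 mm (tray x) by 52 mm (tray y), 5 mm above the bench; axes as the tray's, at tray x +47, y -45 mm
- nest_rect_near (a point): the same, at tray x -47, y -45 mm; either transformer fits either rectangular pocket
- nest_round (a point): floor centre of the round pocket, 68 mm in diameter, at tray x +50, y +37 mm
- nest_square (a point): floor centre of the square pocket, 62 x 62 mm with sides along the tray's axes, at tray x -50, y +37 mm
- cell1: blue prismatic battery cell with a white band and two round terminals (brass, steel) on top, 70 x 34 x 40 mm (its own x, y, z), about 0.22 kg; origin at the centre of the block, 20 mm above its underside, z up through the terminals; all five are alike and always present, any three will do
- cell2: blue prismatic battery cell with a white band and two round terminals (brass, steel) on top, 70 x 34 x 40 mm (its own x, y, z), about 0.22 kg; origin at the centre of the block, 20 mm above its underside, z up through the terminals; all five are alike and always present, any three will do
- cell3: blue prismatic battery cell with a white band and two round terminals (brass, steel) on top, 70 x 34 x 40 mm (its own x, y, z), about 0.22 kg; origin at the centre of the block, 20 mm above its underside, z up through the terminals; all five are alike and always present, any three will do
- cell4: blue prismatic battery cell with a white band and two round terminals (brass, steel) on top, 70 x 34 x 40 mm (its own x, y, z), about 0.22 kg; origin at the centre of the block, 20 mm above its underside, z up through the terminals; all five are alike and always present, any three will do
- cell5: blue prismatic battery cell with a white band and two round terminals (brass, steel) on top, 70 x 34 x 40 mm (its own x, y, z), about 0.22 kg; origin at the centre of the block, 20 mm above its underside, z up through the terminals; all five are alike and always present, any three will do
- transformer1: transformer: dark steel base 76 x 46 x 14 mm (its x, y, z) under a copper coil block 44 x 34 mm with yellow ends, top at 48 mm (grip the coil across its 34 mm, along its y), about 0.45 kg; origin at the centre of its underside; may be absent
- transformer2: transformer: dark steel base 76 x 46 x 14 mm (its x, y, z) under a copper coil block 44 x 34 mm with yellow ends, top at 48 mm (grip the coil across its 34 mm, along its y), about 0.45 kg; origin at the centre of its underside; may be absent
- speaker: speaker lying face down: black disc 62 mm in diameter, 12 mm thick, under a steel magnet 36 mm in diameter, top at 44 mm, about 0.3 kg; origin at the centre of its underside, z up; may be absent
- heatsink: heat sink: square aluminium base 56 x 56 x 12 mm under a block of fins 50 mm (its x) by 34 mm (its y), top at 44 mm, about 0.2 kg; origin at the centre of its underside; may be absent
- spool: bystander: small red spool with brown flanges, 64 mm in diameter, 45 mm high; origin at the centre of its underside
- powerbank: bystander: red power bank 66 x 42 x 20 mm; origin at the centre of its underside
- jar: bystander: amber jar with a black cap, 54 mm in diameter, 56 mm high; origin at the centre of its underside
Not all that is in view belongs to the job. What is shaped like the transformer1 but pink is not meant.

How it is judged:
By the outcome, as a careful person would: the job done as asked, in the order asked, and still so for the second after the job is handed in, with the robot touching nothing.
Of transformer1, transformer2, speaker, heatsink only 2 to 4 are there at a start; the rules pass over those that are not, and their reading is None.
At some moment in a run one of cell1, cell2, cell3, cell4, cell5 may be knocked a few centimetres aside while the robot is not near it.
Once in a run the grip may slacken for a moment while it holds something.
It also fails if it takes over 210 s, if anything falls off the work surface, if the arm or the gripper's body presses on something with over 40 N, if the wrist force passes 120 N, or if a joint passes its speed limit or range.

ROBOT

A 6-joint arm with a two-finger parallel gripper is mounted at the origin on the work surface. World frame = base frame: x ahead of the robot, y to its left, z up, the work surface at z = 0. Lengths are in m, angles in rad, forces in N, time in s.
With the tool pointing down it reaches from about 0.35 to 0.8 m from the base axis. Payload 7.3 kg.
Tool frame: the origin (TCP) lies on the centre line of the jaws, within the pads' length; the fingertips stand 22 mm ahead of it and the grasp point (between the pads) lies 3 mm ahead of it (arm.tcp_to_tips is the distance from the TCP to the fingertips, in m); z points along the fingers, y is the direction in which the jaws open and shut (so a half turn about z gives the same grasp; the last joint's range is limited). The gripper opens to 85 mm and grips with 20 to 120 N. Pads are 22 mm wide; open, the fingers measure 114 mm over their backs; the gripper's body (76 mm by 85 mm) begins 54 mm behind the grasp point. The pads swing forward as they close: fully open they stand 13 mm farther back than shut.
Start: joints at [-1.388, 0.342, 1.524, -0, 1.275, -0.146], TCP at [0.17, -0.497, 0.231] pointing down, gripper open.
Joint ranges: [-2.53, 2.53], [-0.77, 2.02], [0.04, 2.7], [-1, 4.14], [0.28, 2.66], [-3.11, 3.11]. Speed limits (rad/s): [2.57, 2.57, 3.14, 3.14, 3.14, 3.14].

INTERFACE

Orientations are given as a unit quaternion [x, y, z, w].
In Python, from bench import arm gives the robot as it stands.
- The arm moves only by the tool send_rows, never from a script. Its argument "commands" is text: rows parted by semicolons, each of 4 numbers parted by spaces: the shift along the tool's x, y, z in mm, then the turn about the tool's z in degrees. In form: dx dy dz roll; .... A call has 1 to 20 rows; each row shifts and turns the commanded pose from where the row before left it, along the tool's axes as they then stand; what a row does not reach is not made up. A row lasts 1/10 s, in which the tool goes at most 50 mm and 8.59 degrees, less where a joint would pass 70% of its speed; a pose out of reach is approached as far as the arm can. A call is refused whole if a number of a shift passes 50 or a number of a turn 8.59, either way. A call with a gripper value outside its range is refused whole. "gripper" is the finger opening in mm, from 0 to 85.4, set as the call begins (left out, the last holds). The fingers move at their own pace and stop on an object; "force" is the grip in N (left out, the last holds). Time passes only in rows, so rows that do not move let the fingers close. It gives the time, the measured TCP pose, the force and the opening at its end, in the units of the state.
- arm.sense(): the state, without advancing time (a new reading comes with each control period).
- arm.capture(name): name is "side" or "top" or "wrist"; returns (picture, depth): 384x512x3 uint8, red, green, blue; 384x512 float32, m along the optical axis (not along the pixel's ray), 0 where there is no reading.
- arm.calibration(name): a dict with "K" (3x3 intrinsics, pixels), "D" ([k1, k2, p1, p2, k3] as OpenCV has them; the pictures are not rectified), "rvec" (rotation vector, rad) and "tvec" (3), from world to camera coordinates, as OpenCV has them. Camera axes: x right, y down, z forward; pixel columns grow to the right and rows downward; lengths in m; the calibration is good to about 2 mm. A picture is of the moment at which its call begins: read the wrist's pose just before it. calibration takes no time and is no camera call; for the wrist camera it gives the pose at the moment of the call.
- arm.finish_job(): hands the job in, once; it reports no verdict.
The state is a dict: "clock": time; "joint_pos": joint angles; "joint_vel": joint speeds; "joint_efforts": joint torques, N m; "ee_pos": TCP position; "ee_rot": TCP orientation; "ft_force": force on the tool from outside, world axes, zero at the start; "moment": the same for the moment, N m; "finger_gap": opening from 0.0 (shut) to 1.0 (fully open).
Only numpy, scipy, OpenCV 4.12 (cv2) and the standard library are available. Lean on these libraries where they do the work, as an engineer would, in place of code of your own. Each camera call takes 0.05 s, during which the arm holds its last target. There are 200 camera calls.

## Working session

There is one attempt and no reset: what is moved stays moved. The work goes in short steps, Python scripts to look and compute and a tool call to move; the robot and the scene stay as the last step left them, time stands still between calls to the robot, and variables do not carry over. Pictures are saved under pics/ and viewed, about 12 in all and at most 16, crops included, and the job is handed in when it is done.

Besides the shell and the picture viewer there is one more tool, called after "Call:" by a JSON object that holds its "op" and its "data". send_rows: Moves the arm, as the interface text tells. Its arguments: {"type":"object","properties":{"commands":{"type":"string"},"gripper":{"type":"number"},"force":{"type":"number"}},"required":["commands"]}

```bash
ls; mkdir -p pics; cat > h.py <<'E'
import numpy as np, cv2
from bench import arm
def cap(n,f=None):
    s=arm.sense(); c=arm.calibration(n); p,d=arm.capture(n)
    if f: cv2.imwrite('pics/'+f,cv2.cvtColor(p,cv2.COLOR_RGB2BGR)); np.savez('pics/'+f[:-4],d=d,p=p,**{k:np.array(c[k]) for k in('K','D','rvec','tvec')})
    return p,d,c
def world(c,d,us,plane=None):
    """pixels -> world by depth, or by plane z"""
    K,D=np.array(c['K']),np.array(c['D']);R=cv2.Rodrigues(np.array(c['rvec'],float))[0];t=np.array(c['tvec'],float).ravel()
    us=np.array(us,float).reshape(-1,2);n=cv2.undistortPoints(us.reshape(-1,1,2),K,D).reshape(-1,2)
    r=np.c_[n,np.ones(len(n))]
    if plane is None:
        z=np.array([d[int(v),int(u)] for u,v in us]); return (r*z[:,None]-t)@R
    o=-R.T@t; w=r@R; return o+w*((plane-o[2])/w[:,2])[:,None]
E
python3 - <<'E'
from h import *
a=[]
for n in('top','side'):
    p,d,c=cap(n,n+'0.png'); print(n,(d>0).mean(),-cv2.Rodrigues(np.array(c['rvec']))[0].T@np.array(c['tvec']).ravel(),c['K'])
    cv2.imwrite(f'pics/{n}0b.png',cv2.resize(cv2.cvtColor(p,cv2.COLOR_RGB2BGR),(800,600),interpolation=cv2.INTER_CUBIC))
print(arm.sense())
E
```

```text
pics
top 0.9957682291666666 [0.45559397 0.02193056 1.03443867] [[383.25118438   0.         259.88663417]
 [  0.         383.25118438 191.05900137]
 [  0.           0.           1.        ]]
side 0.9959615071614584 [0.42489383 1.05576899 0.76873302] [[461.9254374    0.         250.01778414]
 [  0.         461.9254374  191.18727309]
 [  0.           0.           1.        ]]
{'clock': 0.1, 'joint_pos': array([-1.38799519e+00,  3.42613086e-01,  1.52489927e+00,  4.37546144e-06,
        1.27539305e+00, -1.46011921e-01]), 'joint_vel': array([ 0.00077421, -0.00150315, -0.00502592,  0.00068919,  0.0020856 ,
        0.00031017]), 'joint_efforts': array([ 2.07966565e-03, -4.34446871e+01, -2.46490860e+01, -1.46899156e-04,
        4.65689067e-03, -2.27595500e-06]), 'ee_pos': array([ 0.16948596, -0.49652534,  0.23062395]), 'ee_rot': array([ 9.86515553e-01,  1.63666224e-01, -9.98083944e-06, -6.56300121e-04]), 'ft_force': array([ 0.19290608, -0.16716163, -0.70234827]), 'moment': array([ 0.00869037,  0.02230379, -0.04283123]), 'finger_gap': 1.0018475266001805}
```

View pics/top0b.png

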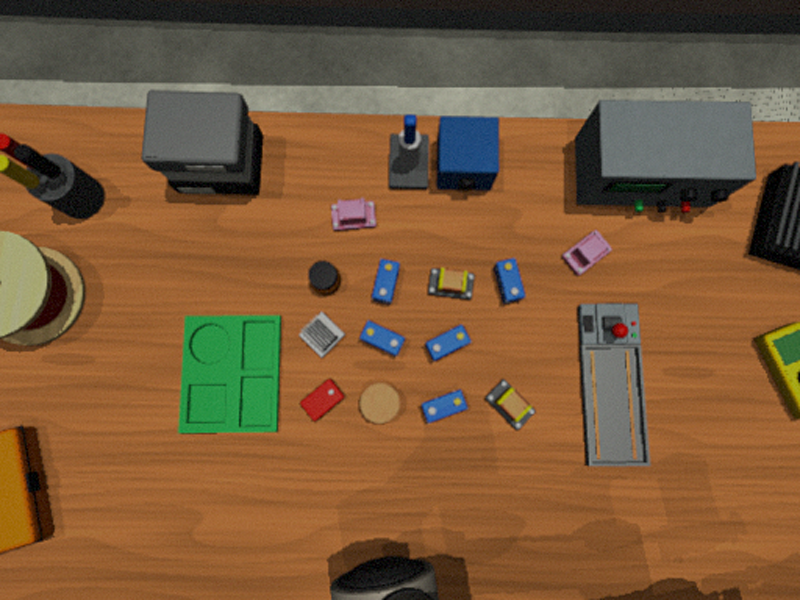

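View pics/side0b.png

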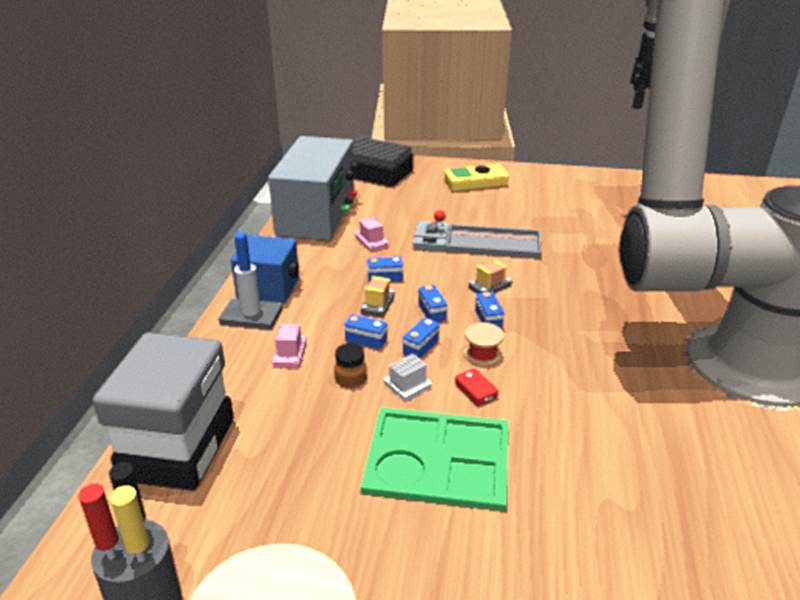

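The top view shows five blue cells at (386,281), (509,280), (382,338), (447,343) and (444,406). The transformers are at (452,282) and (511,404), and the heat sink is at (321,334). Look-alikes that are not meant:
- pink blocks at (353,213) and (587,252)
- blue boxes at (467,150)
- spool at (380,403), which could pass for the speaker
- jar at (324,277)
- power bank at (322,400)

There is no speaker. The tray is on the left at (230,374), and the charger on the right at (613,385) with its ball at (620,330).

```bash
cat > meas.py <<'E'
from h import *
def cloud(n):
    p,d,c=cap(n); h,w=d.shape; u,v=np.meshgrid(np.arange(w),np.arange(h))
    W=world(c,d,np.c_[u.ravel(),v.ravel()]).reshape(h,w,3)
    hsv=cv2.cvtColor(p,cv2.COLOR_RGB2HSV).astype(int)
    return W,hsv,d
def rect(P):
    (cx,cy),(a,b),t=cv2.minAreaRect((P[:,:2]*1000).astype(np.float32))
    if a<b:a,b,t=b,a,t+90
    return f'c=({cx:.0f},{cy:.0f}) {a:.0f}x{b:.0f} ang={(t+90)%180-90:.0f}'
E
python3 - <<'E'
from meas import *
for n in('top','side'):
    W,H,d=cloud(n); z=W[...,2]; ok=(d>0)&(W[...,0]>.2)&(W[...,0]<.75)&(np.abs(W[...,1])<.45)
    h,s,v=H[...,0],H[...,1],H[...,2]
    M={'blue':(h>100)&(h<128)&(s>110),'green':(h>50)&(h<80)&(s>110),'yellowcopper':(h>16)&(h<34)&(s>130)&(z>.035)&(z<.06),'grey':(s<50)&(z>.004)&(z<.06),'red':((h<6)|(h>174))&(s>150)&(z>.008)}
    for k,m in M.items():
        m=(m&ok).astype(np.uint8); N,L,st,_=cv2.connectedComponentsWithStats(m)
        for i in range(1,N):
            if st[i,4]<25: continue
            P=W[L==i]; zt=np.percentile(P[:,2],90); T=P[P[:,2]>zt-.006]
            print(n,k,'px',st[i,:2]+st[i,2:4]//2,st[i,4],f'ztop={zt*1000:.0f}',rect(T), 'mean',(P[:,:2].mean(0)*1000).round())
E
```

```text
top blue px [246 179] 276 ztop=41 c=(652,54) 70x33 ang=-12 mean [651.  54.]
top blue px [326 179] 303 ztop=41 c=(658,-157) 70x34 ang=14 mean [ 657. -157.]
top blue px [245 217] 282 ztop=41 c=(554,57) 67x33 ang=66 mean [553.  57.]
top blue px [287 219] 298 ztop=41 c=(549,-52) 68x33 ang=-62 mean [549. -52.]
top blue px [284 260] 294 ztop=41 c=(445,-47) 69x33 ang=-69 mean [445. -47.]
top green px [147 239] 4638 ztop=14 c=(493,313) 195x162 ang=2 mean [491. 313.]
top yellowcopper px [289 180] 147 ztop=48 c=(654,-58) 45x33 ang=83 mean [653. -58.]
top yellowcopper px [329 259] 176 ztop=49 c=(450,-160) 45x36 ang=46 mean [ 451. -159.]
top yellowcopper px [249 258] 36 ztop=45 c=(450,45) 27x21 ang=-40 mean [448.  44.]
top yellowcopper px [236 262] 26 ztop=45 c=(436,74) 21x14 ang=-20 mean [437.  75.]
top grey px [207 176] 227 ztop=56 c=(656,158) 42x42 ang=45 mean [655. 158.]
top grey px [283 181] 113 ztop=15 c=(656,-46) 49x45 ang=85 mean [652. -35.]
top grey px [298 183] 66 ztop=15 c=(649,-91) 46x17 ang=-21 mean [648. -89.]
top grey px [393 246] 2358 ztop=23 c=(489,-332) 265x99 ang=1 mean [ 501.
[... 1648 characters left out ...]
 [650. -35.]
side grey px [277 193] 47 ztop=34 c=(557,-34) 68x29 ang=-34 mean [548. -30.]
side grey px [314 198] 45 ztop=32 c=(452,-29) 67x25 ang=-42 mean [445. -23.]
side grey px [234 212] 74 ztop=34 c=(652,72) 74x27 ang=8 mean [649.  72.]
side grey px [269 217] 63 ztop=34 c=(554,64) 65x34 ang=64 mean [553.  80.]
side grey px [224 227] 174 ztop=57 c=(656,165) 49x38 ang=-77 mean [655. 167.]
side grey px [261 241] 541 ztop=43 c=(560,165) 51x37 ang=49 mean [559. 174.]
side red px [281 138] 33 ztop=71 c=(568,-319) 25x15 ang=-64 mean [ 572. -321.]
side red px [309 225] 118 ztop=29 c=(445,81) 40x17 ang=4 mean [446.  80.]
side red px [305 247] 322 ztop=21 c=(451,160) 68x42 ang=-46 mean [451. 165.]
```

```bash
cat > go.py <<'E'
import sys; from h import *
from scipy.spatial.transform import Rotation as R
def go(x,y,z,psi,base=None):
    """target mm/deg -> roll total, then tool-axis shifts (after the roll)"""
    s=arm.sense(); M=R.from_quat(s['ee_rot']).as_matrix(); p=s['ee_pos']*1000
    ps=np.degrees(np.arctan2(M[1,0],M[0,0])); roll=(ps-psi+180)%360-180
    a=np.radians(psi); d=np.array([x,y,z])-p
    print(f't={s["clock"]:.1f} p={p.round(1)} psi={ps:.1f} tilt={np.degrees(np.arccos(-M[2,2])):.2f} gap={s["finger_gap"]*85.4:.1f} F={s["ft_force"].round(1)} j6={np.degrees(s["joint_pos"][5]):.0f}')
    print(f' roll {roll:.1f} then dx {d[0]*np.cos(a)+d[1]*np.sin(a):.1f} dy {d[0]*np.sin(a)-d[1]*np.cos(a):.1f} dz {-d[2]:.1f}')
if __name__=='__main__': go(*map(float,sys.argv[1:5]))
E
python3 go.py 489 -300 330 90; python3 - <<'E'
from h import *
c=arm.calibration('wrist');s=arm.sense();from scipy.spatial.transform import Rotation as R
Rc=cv2.Rodrigues(np.array(c['rvec']))[0];o=-Rc.T@np.array(c['tvec']).ravel();M=R.from_quat(s['ee_rot']).as_matrix()
print('cam in tool',(M.T@(o-s['ee_pos'])*1000).round(),(M.T@Rc.T).round(2),c['K'][0])
E
```

```text
t=0.2 p=[ 169.5 -496.6  230.8] psi=18.8 tilt=0.05 gap=85.3 F=[-0.   1.  -0.5] j6=-8
 roll -71.2 then dx 196.6 dy 319.5 dz -99.2
cam in tool [  85.   -1. -143.] [[ 0.   -0.95 -0.33]
 [ 1.    0.    0.  ]
 [-0.   -0.33  0.95]] [344.7984341    0.         250.91480154]
```

Call:
{"op": "send_rows", "data": {"commands": "0 0 -4 -7.9;0 0 -4 -7.9;0 0 -4 -7.9;0 0 -4 -7.9;0 0 -4 -7.9;0 0 -4 -7.9;0 0 -4 -7.9;0 0 -4 -7.9;0 0 0 -8;20 32 0 0;20 32 0 0;20 32 0 0;20 32 0 0;20 32 0 0;20 32 0 0;20 32 0 0;20 32 0 0;20 32 0 0;17 32 0 0", "gripper": 60, "force": 60}}

```text
clock: 2.1
ee_pos: [0.4906, -0.2983, 0.2631]
ee_rot: [0.707, 0.707, -0.0, -0.0]
ft_force: [0.3, -0.3, 0.2]
finger_gap: 0.703
```

Call:
{"op": "send_rows", "data": {"commands": "0 0 0 0;0 0 0 0"}}

```text
clock: 2.3
ee_pos: [0.4895, -0.2992, 0.2627]
ee_rot: [0.706, 0.708, -0.0, -0.0]
ft_force: [-0.5, -0.2, -0.7]
finger_gap: 0.705
```

```bash
python3 go.py 489 -300 262 90; python3 - <<'E'
from h import *
p,d,c=cap('wrist','w1.png')
cv2.imwrite('pics/w1b.png',cv2.resize(cv2.cvtColor(p,cv2.COLOR_RGB2BGR),(800,600),interpolation=cv2.INTER_CUBIC))
E
```

```text
t=2.3 p=[ 489.5 -299.2  262.7] psi=90.1 tilt=0.07 gap=60.2 F=[-0.5 -0.2 -0.7] j6=-39
 roll 0.1 then dx -0.8 dy -0.5 dz 0.7
```

View pics/w1b.png

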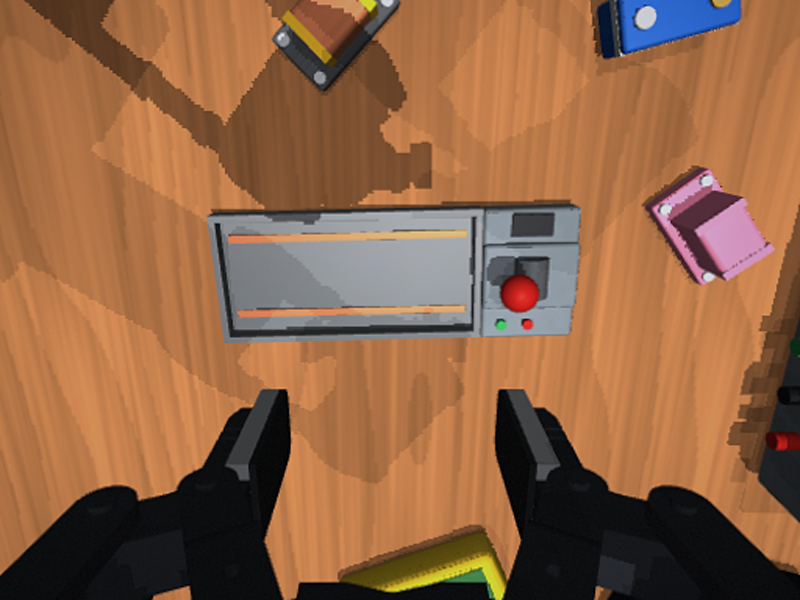

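The wrist view shows the charger level across the picture. Its bay runs (228,232)–(472,330), the deck is on the right and the ball is at (520,294). I'll fit it by depth.

```bash
python3 - <<'E'
from h import *
from meas import rect
f=np.load('pics/w1.npz'); d=f['d'];c={k:f[k] for k in('K','D','rvec','tvec')}
h,w=d.shape;u,v=np.meshgrid(np.arange(w),np.arange(h));W=world(c,d,np.c_[u.ravel(),v.ravel()]).reshape(h,w,3);z=W[...,2]*1000
roi=np.zeros_like(d,bool);roi[125:222,130:375]=1
H=cv2.cvtColor(f['p'],cv2.COLOR_RGB2HSV); g=roi&(d>0)
print('bench z',np.median(z[(v>230)&(v<240)&(u>200)&(u<300)]))
for n,m in(('all',g&(z>9)),('lip',g&(z>14)&(z<19)),('deck',g&(z>18.5)&(z<24)),('floor',g&(z>2)&(z<8)&(H[...,1]<60))):
    m=cv2.morphologyEx(m.astype(np.uint8),cv2.MORPH_OPEN,np.ones((2,2))) ;N,L,st,_=cv2.connectedComponentsWithStats(m);i=1+st[1:,4].argmax()
    print(n,st[i],rect(W[L==i]),np.median(z[L==i]))
r=g&((H[...,0]<6)|(H[...,0]>174))&(H[...,1]>150)&(z>35);print('ball',W[r].mean(0)*1000,W[r].max(0)*1000,W[r].min(0)*1000)
# corners on planes (px in 800-view)
k=512/800
print(world(c,d,np.array([[209,216],[580,205],[571,334],[226,342]])*k,.018)*1000)
E
```

```text
bench z 1.0274392198403035
all [ 133  132  240   89 8008] c=(493,-302) 284x177 ang=2 20.83554117914162
lip [219 135  93  84 750] c=(504,-302) 177x110 ang=-88 17.95042678132329
deck [ 309  134   64   25 1377] c=(554,-275) 170x54 ang=-26 21.352827704566618
floor [ 141  140  163   74 9381] c=(456,-297) 190x163 ang=2 5.989241784188652
ball [ 573.50247525 -326.2612641    70.00667662] [ 586.48275031 -316.47443752   75.79121252] [ 562.09366431 -339.19973419   59.13782545]
[[ 357.79097363 -285.95742667   18.        ]
 [ 624.48651253 -277.20001663   18.        ]
 [ 629.27563559 -377.27149276   18.        ]
 [ 360.31356052 -384.99110433   18.        ]]
```

```bash
python3 go.py 549 -52 150 118
```

```text
t=2.4 p=[ 488.9 -299.7  262.8] psi=90.1 tilt=0.06 gap=60.0 F=[-0.6  0.5  0.1] j6=-39
 roll -27.9 then dx 190.5 dy 169.3 dz 112.8
```

Call:
{"op": "send_rows", "data": {"commands": "0 0 10 -7;0 0 10 -7;0 0 10 -7;0 0 10 -6.9;31 28 12 0;32 28 12 0;32 28 12 0;32 28 12 0;32 28 12 0;31.5 29 12.8 0;0 0 0 0;0 0 0 0"}}

```text
clock: 3.55
ee_pos: [0.549, -0.0526, 0.1503]
ee_rot: [0.515, 0.857, -0.0, -0.0]
ft_force: [-0.1, 0.5, 0.6]
finger_gap: 0.704
```

```bash
cat > see.py <<'E'
import sys; from meas import *
# wrist view: top faces of a colour class: name zlo zhi
def see(kind,zlo,zhi,cam='wrist'):
    W,H,d=cloud(cam); z=W[...,2]*1000; h,s,v=H[...,0],H[...,1],H[...,2]
    m={'blue':(h>98)&(h<130)&(s>90),'any':s>=0,'green':(h>50)&(h<80)&(s>90),'grey':s<60}[kind]
    m=m&(d>0)&(z>zlo)&(z<zhi)
    m=cv2.morphologyEx(m.astype(np.uint8),cv2.MORPH_CLOSE,np.ones((5,5)));m&=((z>zlo)&(z<zhi)).astype(np.uint8)
    m=cv2.morphologyEx(m,cv2.MORPH_OPEN,np.ones((3,3)))
    N,L,st,_=cv2.connectedComponentsWithStats(m)
    for i in range(1,N):
        if st[i,4]>80: P=W[L==i]; print(kind,'px',(st[i,:2]+st[i,2:4]//2),st[i,4],rect(P),f'z={np.median(P[:,2])*1000:.1f}','mean',(P[:,:2].mean(0)*1000).round(1))
if __name__=='__main__': see(sys.argv[1],float(sys.argv[2]),float(sys.argv[3]),*sys.argv[4:])
E
python3 see.py blue 36 46; python3 see.py any 44 54; python3 go.py 549 -52 37 118
```

```text
blue px [338  52] 4758 c=(557,60) 69x34 ang=66 z=40.6 mean [556.8  60.5]
blue px [131 113] 4076 c=(447,-45) 69x34 ang=-69 z=40.7 mean [447.6 -42.9]
blue px [449 124] 4040 c=(655,56) 70x34 ang=-11 z=40.5 mean [652.8  56.6]
blue px [255 184] 3203 c=(552,-50) 69x33 ang=-62 z=40.7 mean [551.  -48.2]
blue px [298 335] 1829 c=(657,-156) 62x35 ang=13 z=40.8 mean [ 653.9 -155.3]
any px [195  11] 1151 c=(462,37) 48x12 ang=28 z=45.7 mean [461.7  38.6]
any px [ 80 246] 2437 c=(452,-158) 48x36 ang=46 z=48.8 mean [ 451.9 -156.6]
any px [370 251] 1906 c=(657,-56) 43x36 ang=83 z=48.7 mean [656.2 -52.5]
any px [504 354] 223 c=(819,-82) 22x3 ang=89 z=48.5 mean [818.7 -83.4]
t=3.6 p=[549.3 -53.9 150.9] psi=117.8 tilt=0.06 gap=60.1 F=[-0.1 -0.1 -0.5] j6=-41
 roll -0.2 then dx 1.8 dy 0.6 dz 113.9
```

Call:
{"op": "send_rows", "data": {"commands": "2 4 16 0;0 0 16 0;0 0 16 0;0 0 16 0;0 0 16 0;0 0 16 0;0 0 10 0;0 0 6 0;0 0 0 0;0 0 0 0"}}

```text
clock: 4.65
ee_pos: [0.5524, -0.049, 0.039]
ee_rot: [0.516, 0.857, 0.0, 0.001]
ft_force: [-0.0, -0.7, 0.6]
finger_gap: 0.706
```

Call:
{"op": "send_rows", "data": {"commands": "0 0 0 0;0 0 0 0;0 0 0 0;0 0 0 0;0 0 0 0;0 0 0 0;0 0 -5 0;0 0 -10 0;0 0 -15 0;0 0 -15 0;0 0 -15 0", "gripper": 20, "force": 70}}

```text
clock: 5.75
ee_pos: [0.5522, -0.0485, 0.0996]
ee_rot: [0.515, 0.857, 0.0, 0.0]
ft_force: [-0.3, 0.2, 0.1]
finger_gap: 0.236
```

```bash
python3 go.py 396 -334 98 91.9;python3 go.py 508 -330.5 98 91.9
```

```text
t=5.8 p=[552.2 -48.5  99.6] psi=117.9 tilt=0.03 gap=20.1 F=[-0.3  0.2  0.1] j6=-41
 roll 26.0 then dx -280.2 dy -165.6 dz 1.6
t=5.8 p=[552.2 -48.5  99.6] psi=117.9 tilt=0.03 gap=20.1 F=[-0.3  0.2  0.1] j6=-41
 roll 26.0 then dx -280.4 dy -53.5 dz 1.6
```

The gap is 20 mm, so nothing is gripped. I'll look.

```bash
python3 - <<'E'
from h import *
p,d,c=cap('wrist','w2.png')
cv2.imwrite('pics/w2b.png',cv2.resize(cv2.cvtColor(p,cv2.COLOR_RGB2BGR),(640,480)))
E
python3 see.py blue 36 46;python3 see.py blue 36 46 top
```

```text
blue px [347  57] 6968 c=(557,60) 69x34 ang=66 z=40.6 mean [556.5  59.2]
blue px [ 92 124] 6161 c=(448,-45) 69x34 ang=-69 z=40.7 mean [447.8 -42.4]
blue px [467 137] 5261 c=(655,56) 71x34 ang=-12 z=40.5 mean [648.6  55.8]
blue px [247 208] 4474 c=(553,-50) 69x34 ang=-62 z=40.7 mean [551.2 -46.6]
blue px [275 365] 293 c=(631,-153) 16x14 ang=-63 z=40.2 mean [ 630.4 -151.6]
blue px [247 179] 216 c=(653,55) 67x32 ang=-10 z=38.7 mean [652.5  53.5]
blue px [325 171] 95 c=(678,-154) 29x26 ang=-74 z=39.0 mean [ 678.6 -154.4]
blue px [244 217] 222 c=(554,58) 69x31 ang=65 z=39.0 mean [553.2  58.2]
```

View pics/w2b.png

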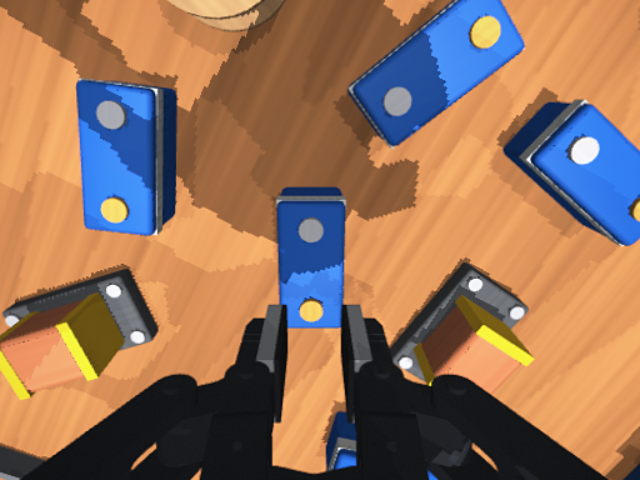

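Cell D stands unmoved at (311,260), so the fingers had not closed before the lift. I'll retry lower and confirm the grip before lifting.

Call:
{"op": "send_rows", "data": {"commands": "0 0 0 0;0 0 0 0;0 0 0 0;0 0 0 0;0 0 10 0;0 0 12 0;0 0 12 0;0 0 12 0;0 0 12 0;0 0 9 0;0 0 0 0", "gripper": 60}}

```text
clock: 7.0
ee_pos: [0.5511, -0.0484, 0.0297]
ee_rot: [0.516, 0.857, -0.0, -0.001]
ft_force: [-0.2, 0.5, -0.9]
finger_gap: 0.704
```

Call:
{"op": "send_rows", "data": {"commands": "0 0 0 0;0 0 0 0;0 0 0 0;0 0 0 0;0 0 0 0;0 0 0 0;0 0 0 0;0 0 0 0", "gripper": 0}}

```text
clock: 7.8
ee_pos: [0.5524, -0.0487, 0.0322]
ee_rot: [0.515, 0.857, 0.0, 0.001]
ft_force: [-2.6, 0.2, 6.3]
finger_gap: 0.365
```

Call:
{"op": "send_rows", "data": {"commands": "0 0 -3 0;0 0 -8 0;0 0 -10 0;0 0 -12 0;0 0 -12 0;0 0 0 0"}}

```text
clock: 8.4
ee_pos: [0.5534, -0.0489, 0.0788]
ee_rot: [0.515, 0.857, 0.001, 0.002]
ft_force: [0.5, -0.7, -2.3]
finger_gap: 0.368
```

```bash
python3 go.py 400 -334 77 91.9;python3 see.py blue 76 96
```

```text
t=8.4 p=[553.4 -48.9  78.8] psi=117.9 tilt=0.25 gap=31.4 F=[ 0.5 -0.7 -2.3] j6=-41
 roll 26.0 then dx -279.9 dy -162.8 dz 1.8
blue px [251 266] 8708 c=(555,-49) 70x34 ang=-63 z=87.4 mean [552.9 -45.4]
```

Call:
{"op": "send_rows", "data": {"commands": "0 0 -8 6.5;0 0 -8 6.5;0 0 -8 6.5;0 0 -6 6.5;-35 -10 0 0;-35 -10 0 0;-35 -10 0 0;-35 -10 0 0;-35 -30 0 0;-35 -30 0 0;-35 -30 0 0;-35 -33 0 0;0 0 0 0;0 0 10 0;0 0 15 0;0 0 0 0"}}

```text
clock: 10.05
ee_pos: [0.3982, -0.3316, 0.079]
ee_rot: [0.695, 0.719, 0.0, -0.002]
ft_force: [-0.1, -0.3, -2.2]
finger_gap: 0.376
```

```bash
python3 go.py 400 -334 39 91.9;python3 see.py blue 60 126; python3 see.py blue 36 46 top
```

```text
t=10.1 p=[ 398.2 -331.6   79. ] psi=92.0 tilt=0.28 gap=32.1 F=[-0.1 -0.3 -2.2] j6=-50
 roll 0.1 then dx -2.5 dy 1.7 dz 40.0
blue px [250 186] 562 c=(397,-298) 32x1 ang=2 z=67.0 mean [ 397.3 -297.8]
blue px [251 266] 8797 c=(399,-332) 70x34 ang=-88 z=87.7 mean [ 398.8 -328. ]
blue px [247 179] 216 c=(652,54) 65x30 ang=-8 z=38.9 mean [653.2  52.2]
blue px [327 179] 233 c=(658,-156) 68x33 ang=15 z=38.8 mean [ 659.8 -156.6]
blue px [244 217] 263 c=(554,58) 68x33 ang=66 z=38.7 mean [552.9  58.4]
blue px [284 260] 256 c=(444,-47) 67x32 ang=-68 z=39.1 mean [444.6 -45. ]
```

Call:
{"op": "send_rows", "data": {"commands": "-2 1.5 10 0;0 0 12 0;0 0 10 0;0 0 5 0;0 0 2 0;0 0 2 0;0 0 1 0;0 0 0 0;0 0 0 0"}}

```text
clock: 11.05
ee_pos: [0.4003, -0.336, 0.0397]
ee_rot: [0.695, 0.719, -0.0, 0.0]
ft_force: [0.6, 0.3, -1.8]
finger_gap: 0.374
```

Call:
{"op": "send_rows", "data": {"commands": "0 0 0 0;0 0 0 0;0 0 0 0;0 0 0 0;0 0 0 0;0 0 -10 0;0 0 -20 0;0 0 -25 0;0 0 -25 0;0 0 -25 0;0 0 0 0", "gripper": 45}}

```text
clock: 12.15
ee_pos: [0.4016, -0.3374, 0.1485]
ee_rot: [0.695, 0.719, -0.0, 0.004]
ft_force: [0.8, -0.8, -0.7]
finger_gap: 0.523
```

```bash
python3 see.py blue 36 56; python3 go.py 448 -45 32 111
```

```text
blue px [248 187] 3433 c=(400,-337) 69x34 ang=-88 z=45.7 mean [ 400.2 -334.4]
t=12.2 p=[ 400.9 -336.6  146.6] psi=91.9 tilt=0.26 gap=44.7 F=[ 0.1  0.5 -0.3] j6=-50
 roll -19.1 then dx 255.4 dy 148.4 dz 114.6
```

Cell 1 lies in the bay with its top at 45.7 mm. Cell E is next.

Call:
{"op": "send_rows", "data": {"commands": "0 0 0 -6.4;0 0 0 -6.4;0 0 0 -6.3;36 21 0 0;36 21 0 0;36 21 0 0;36 21 0 0;36 21 0 0;36 21 0 0;36 22 0 0;3 0 15 0;0 0 15 0;0 0 15 0;0 0 15 0;0 0 15 0;0 0 15 0;0 0 15 0;0 0 9 0;0 0 0 0;0 0 0 0", "gripper": 60}}

```text
clock: 14.2
ee_pos: [0.4467, -0.0447, 0.0304]
ee_rot: [0.566, 0.824, -0.0, -0.0]
ft_force: [0.7, -0.9, 0.5]
finger_gap: 0.703
```

Call:
{"op": "send_rows", "data": {"commands": "0 0 0 0;0 0 0 0;0 0 0 0;0 0 0 0;0 0 0 0;0 0 0 0;0 0 0 0;0 0 0 0;0 0 -3 0;0 0 -10 0;0 0 -15 0;0 0 -15 0;0 0 -15 0;0 0 -15 0;0 0 0 0", "gripper": 0}}

```text
clock: 15.7
ee_pos: [0.448, -0.045, 0.1055]
ee_rot: [0.566, 0.824, 0.001, 0.002]
ft_force: [0.5, -0.1, -2.0]
finger_gap: 0.374
```

```bash
python3 go.py 456 -333 80 91.9;python3 see.py blue 60 136
```

```text
t=15.7 p=[448.  -45.  105.5] psi=111.0 tilt=0.25 gap=31.9 F=[ 0.5 -0.1 -2. ] j6=-37
 roll 19.1 then dx -288.1 dy -1.6 dz 25.5
blue px [250 182] 833 c=(436,-13) 32x1 ang=21 z=90.2 mean [436.4 -12.7]
blue px [251 265] 8902 c=(449,-45) 70x34 ang=-69 z=115.0 mean [447.4 -40.6]
```

Call:
{"op": "send_rows", "data": {"commands": "0 0 0 6.4;0 0 0 6.4;0 0 0 6.3;-36 0 0 0;-36 0 0 0;-36 0 0 0;-36 0 0 0;-36 0 0 0;-36 0 0 0;-36 0 0 0;-36 -1.5 0 0;0 0 15 0;0 0 15 0;0 0 15 0;0 0 0 0"}}

```text
clock: 17.25
ee_pos: [0.4534, -0.3312, 0.0554]
ee_rot: [0.695, 0.719, -0.0, -0.003]
ft_force: [0.1, 0.2, -2.4]
finger_gap: 0.371
```

```bash
python3 go.py 456 -333 37 91.9;python3 see.py blue 43 136
```

```text
t=17.2 p=[ 453.4 -331.2   55.4] psi=91.9 tilt=0.35 gap=31.6 F=[ 0.1  0.2 -2.4] j6=-46
 roll 0.0 then dx -1.9 dy 2.6 dz 18.4
blue px [250 186] 283 c=(452,-297) 31x2 ang=3 z=46.5 mean [ 452.1 -296.5]
blue px [143 248] 6128 c=(405,-333) 61x43 ang=90 z=45.7 mean [ 400.6 -329.1]
blue px [251 265] 8914 c=(454,-331) 70x34 ang=-88 z=64.9 mean [ 453.9 -326.7]
```

Call:
{"op": "send_rows", "data": {"commands": "-1.5 2.5 4 0;0 0 6 0;0 0 4 0;0 0 2 0;0 0 2 0;0 0 1 0;0 0 0 0;0 0 0 0"}}

```text
clock: 18.1
ee_pos: [0.4576, -0.3341, 0.0395]
ee_rot: [0.695, 0.719, -0.0, 0.0]
ft_force: [-0.1, -0.1, -2.9]
finger_gap: 0.373
```

Call:
{"op": "send_rows", "data": {"commands": "0 0 0 0;0 0 0 0;0 0 0 0;0 0 0 0;0 0 0 0;0 0 -10 0;0 0 -20 0;0 0 -25 0;0 0 -25 0;0 0 -25 0;0 0 0 0", "gripper": 45}}

```text
clock: 19.2
ee_pos: [0.4592, -0.3355, 0.1488]
ee_rot: [0.695, 0.719, -0.0, 0.004]
ft_force: [-0.0, 0.3, -0.4]
finger_gap: 0.528
```

```bash
python3 see.py blue 36 56; python3 see.py blue 36 56 top; python3 go.py 659 -156 32 13.5
```

```text
blue px [171 187] 3495 c=(400,-337) 69x34 ang=-88 z=45.7 mean [ 401.1 -334.4]
blue px [248 186] 3434 c=(458,-334) 70x34 ang=-88 z=45.7 mean [ 457.7 -331.8]
blue px [248 172] 91 c=(672,52) 29x27 ang=-89 z=39.0 mean [673.3  52.9]
blue px [327 179] 257 c=(658,-157) 69x33 ang=13 z=38.7 mean [ 656.9 -157.4]
blue px [240 215] 171 c=(559,69) 47x32 ang=75 z=38.5 mean [557.9  67.4]
blue px [398 258] 355 c=(456,-336) 69x30 ang=-89 z=44.1 mean [ 455.6 -334.8]
blue px [400 281] 377 c=(399,-338) 70x33 ang=-85 z=44.0 mean [ 398.9 -337.8]
t=19.3 p=[ 457.7 -334.1  145.3] psi=91.9 tilt=0.10 gap=45.3 F=[-0.2  0.6  0. ] j6=-46
 roll 78.4 then dx 237.3 dy -126.2 dz 113.3
```

Call:
{"op": "send_rows", "data": {"commands": "0 0 0 7.9;0 0 0 7.9;0 0 0 7.9;0 0 0 7.9;0 0 0 7.8;0 0 0 7.8;0 0 0 7.8;0 0 0 7.8;0 0 0 7.8;0 0 0 7.8;34 -18 0 0;34 -18 0 0;34 -18 0 0;34 -18 0 0;34 -18 0 0;34 -18 0 0;34 -18 0 0;0 0 20 0;0 0 20 0;0 0 0 0", "gripper": 60}}

```text
clock: 21.3
ee_pos: [0.6571, -0.1545, 0.0996]
ee_rot: [0.993, 0.118, -0.004, -0.002]
ft_force: [-0.4, 0.2, -0.7]
finger_gap: 0.701
```

```bash
python3 see.py blue 36 46; python3 go.py 660 -155.5 32 13.5
```

```text
blue px [257 202] 4756 c=(662,-156) 70x33 ang=14 z=40.7 mean [ 664.9 -155.2]
t=21.4 p=[ 658.  -155.2  101.8] psi=13.5 tilt=0.32 gap=59.9 F=[-0.5 -0.5  0.3] j6=57
 roll 0.0 then dx 1.9 dy 0.8 dz 69.8
```

Call:
{"op": "send_rows", "data": {"commands": "3 1.5 15 0;0 0 15 0;0 0 15 0;0 0 15 0;0 0 9 0;0 0 0 0;0 0 0 0"}}

```text
clock: 22.05
ee_pos: [0.6629, -0.1567, 0.0354]
ee_rot: [0.993, 0.118, 0.0, 0.0]
ft_force: [0.8, 0.2, 0.2]
finger_gap: 0.699
```

Call:
{"op": "send_rows", "data": {"commands": "0 0 0 0;0 0 0 0;0 0 0 0;0 0 0 0;0 0 0 0;0 0 0 0;0 0 0 0;0 0 0 0;0 0 -3 0;0 0 -10 0;0 0 -15 0;0 0 -15 0;0 0 -15 0;0 0 0 0", "gripper": 0}}

```text
clock: 23.45
ee_pos: [0.6645, -0.1572, 0.0972]
ee_rot: [0.993, 0.118, 0.003, 0.001]
ft_force: [0.2, -0.3, -2.2]
finger_gap: 0.353
```

```bash
python3 go.py 508 -331.5 80 91.9;python3 see.py blue 60 136
```

```text
t=23.4 p=[ 664.5 -157.2   97.2] psi=13.5 tilt=0.35 gap=30.1 F=[ 0.2 -0.3 -2.2] j6=57
 roll -78.4 then dx -169.1 dy -162.2 dz 17.2
blue px [250 180] 798 c=(697,-148) 32x2 ang=-77 z=76.6 mean [ 696.9 -147.7]
blue px [251 260] 8216 c=(663,-156) 70x34 ang=14 z=100.9 mean [ 667.5 -155.3]
```

Call:
{"op": "send_rows", "data": {"commands": "0 0 -1 -7.9;0 0 -1 -7.9;0 0 -1 -7.9;0 0 -1 -7.9;0 0 -1 -7.8;0 0 -1 -7.8;0 0 -1 -7.8;0 0 -1 -7.8;0 0 -1 -7.8;0 0 -1 -7.8;-5 -32 0 0;-5 -32 0 0;-10 -32 0 0;-20 -32 0 0;-30 -32 0 0;-33 -2 0 0;-33 0 0 0;-33 0 0 0;0 0 0 0"}}

```text
clock: 25.4
ee_pos: [0.5061, -0.3351, 0.1029]
ee_rot: [0.696, 0.718, -0.001, 0.001]
ft_force: [-0.2, 0.7, -2.4]
finger_gap: 0.354
```

```bash
python3 go.py 510 -331.5 40 91.9;python3 see.py blue 47 136
```

```text
t=25.4 p=[ 506.1 -335.1  102.9] psi=91.7 tilt=0.12 gap=30.2 F=[-0.2  0.7 -2.4] j6=-42
 roll -0.2 then dx 3.5 dy 4.1 dz 62.9
blue px [250 180] 802 c=(506,-301) 33x3 ang=-1 z=81.8 mean [ 505.2 -301.2]
blue px [251 260] 8195 c=(507,-336) 70x34 ang=-87 z=106.7 mean [ 506.6 -331.3]
```

Call:
{"op": "send_rows", "data": {"commands": "3 4 12 0;0 0 12 0;0 0 12 0;0 0 10 0;0 0 8 0;0 0 4 0;0 0 2 0;0 0 1 0;0 0 0.5 0;0 0 0 0;0 0 0 0"}}

```text
clock: 26.55
ee_pos: [0.5105, -0.328, 0.0423]
ee_rot: [0.695, 0.719, 0.0, 0.0]
ft_force: [1.2, -0.3, -3.7]
finger_gap: 0.355
```

Call:
{"op": "send_rows", "data": {"commands": "0 0 0 0;0 0 0 0;0 0 0 0;0 0 0 0;0 0 0 0;0 0 -10 0;0 0 -20 0;0 0 -25 0;0 0 -25 0;0 0 -25 0;0 0 0 0", "gripper": 45}}

```text
clock: 27.65
ee_pos: [0.5122, -0.3292, 0.1517]
ee_rot: [0.695, 0.719, 0.0, 0.004]
ft_force: [0.6, -0.6, 0.2]
finger_gap: 0.524
```

```bash
python3 see.py blue 36 56; python3 see.py blue 36 56 top; python3 go.py 562 -328.5 150 91.9; python3 - <<'E'
from h import *
p,d,c=cap('wrist','w3.png')
E
```

```text
blue px [247 185] 3319 c=(511,-328) 69x33 ang=-87 z=45.7 mean [ 511. -326.]
blue px [178 190] 3365 c=(458,-334) 69x34 ang=-88 z=45.7 mean [ 458.5 -331.3]
blue px [103 191] 3551 c=(401,-337) 70x34 ang=-88 z=45.7 mean [ 402.1 -334.4]
blue px [246 180] 235 c=(652,56) 67x31 ang=-10 z=38.9 mean [648.9  55.6]
blue px [243 216] 272 c=(554,58) 68x33 ang=67 z=38.9 mean [554.3  61.4]
blue px [395 237] 353 c=(508,-330) 69x31 ang=-89 z=43.6 mean [ 508.4 -329.1]
blue px [398 258] 350 c=(456,-336) 68x30 ang=-89 z=43.8 mean [ 455.7 -335.7]
blue px [395 281] 222 c=(398,-327) 45x33 ang=-85 z=44.3 mean [ 399.1 -324. ]
t=27.8 p=[ 510.6 -327.9  147.8] psi=91.9 tilt=0.09 gap=44.8 F=[ 0.4 -0.9 -1.4] j6=-42
 roll 0.0 then dx -2.3 dy 51.4 dz -2.2
```

View pics/w3.png

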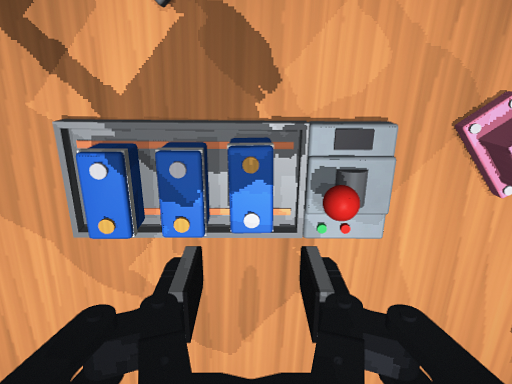

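All three cells lie flat in the bay at (105,195), (180,190) and (250,185). The lever ball is at (341,203). Next I push the lever away from the bay with the fingers closed.

Call:
{"op": "send_rows", "data": {"commands": "-0.5 8 0 0;0 8 0 0;0 0 0 0;0 0 0 0;0 0 0 0;0 0 0 0;0 0 0 0;0 0 15 0;0 0 15 0;0 0 15 0;0 0 15 0;0 0 12 0;0 0 0 0;0 0 0 0", "gripper": 0}}

```text
clock: 29.2
ee_pos: [0.5266, -0.3279, 0.0752]
ee_rot: [0.695, 0.719, -0.0, 0.0]
ft_force: [0.4, 0.6, 0.4]
finger_gap: -0.003
```

Call:
{"op": "send_rows", "data": {"commands": "0 5 0 0;0 5 0 0;0 5 0 0;0 5 0 0;0 5 0 0;0 5 0 0;0 5 0 0;0 0 0 0"}}

```text
clock: 30.0
ee_pos: [0.5621, -0.3265, 0.0748]
ee_rot: [0.695, 0.719, 0.0, 0.0]
ft_force: [-0.5, -0.0, 0.6]
finger_gap: 0.006
```

```bash
python3 go.py 590 -328.5 75 91.9; python3 - <<'E'
from h import *
p,d,c=cap('side','s2.png');cv2.imwrite('pics/s2c.png',cv2.resize(cv2.cvtColor(p[100:190,230:370],cv2.COLOR_RGB2BGR),None,fx=5,fy=5))
E
```

```text
t=30.0 p=[ 562.1 -326.5   74.8] psi=92.0 tilt=0.02 gap=0.5 F=[-0.5 -0.   0.6] j6=-39
 roll 0.1 then dx -2.9 dy 27.8 dz -0.2
```

View pics/s2c.png

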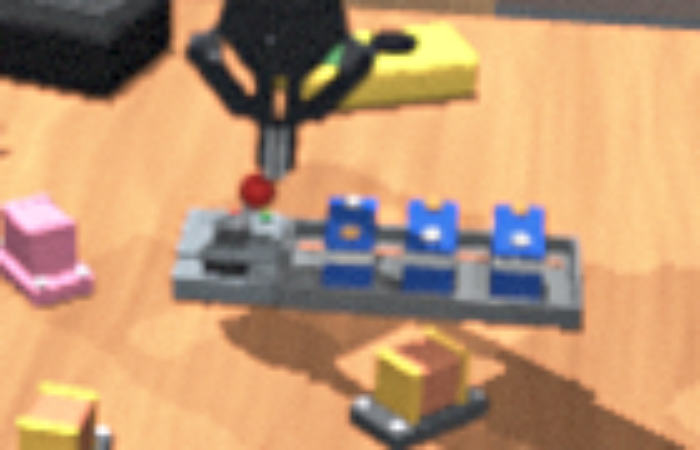

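The fingers have met the ball at (257,190) on the bay side, a little high. I'll lower slightly and push on.

Call:
{"op": "send_rows", "data": {"commands": "-0.5 -3 0 0;0 0 4 0;0 0 4 0;0 5 0 0;0 5 0 0;0 5 0 0;0 5 0 0;0 4 0 0;0 4 0 0;0 0 0 0"}}

```text
clock: 31.05
ee_pos: [0.5908, -0.3271, 0.0733]
ee_rot: [0.695, 0.719, 0.002, 0.006]
ft_force: [1.1, 6.5, 28.3]
finger_gap: -0.001
```

Call:
{"op": "send_rows", "data": {"commands": "0 3 0 0;0 3 0 0;0 2 0 0;0 0 0 0"}}

```text
clock: 31.45
ee_pos: [0.5987, -0.3267, 0.0721]
ee_rot: [0.695, 0.719, 0.002, 0.006]
ft_force: [4.9, 3.4, 19.4]
finger_gap: -0.003
```

Call:
{"op": "send_rows", "data": {"commands": "0 0 -10 0;0 0 -20 0;0 0 -25 0;0 -25 -25 0;0 -25 0 0;0 0 0 0"}}

```text
clock: 32.05
ee_pos: [0.542, -0.328, 0.1475]
ee_rot: [0.696, 0.718, -0.0, -0.001]
ft_force: [-1.1, 0.6, -0.1]
finger_gap: -0.0
```

```bash
python3 go.py 545 -328.5 150 91.9; python3 - <<'E'
from h import *
p,d,c=cap('wrist','w4.png')
f=p;W=lambda *a:0
H=cv2.cvtColor(p,cv2.COLOR_RGB2HSV);h,w=d.shape;u,v=np.meshgrid(np.arange(w),np.arange(h));X=world(c,d,np.c_[u.ravel(),v.ravel()]).reshape(h,w,3)*1000
r=((H[...,0]<6)|(H[...,0]>174))&(H[...,1]>150)&(X[...,2]>35)&(X[...,0]<640);print('ball',X[r].mean(0),X[r].max(0),X[r].min(0))
E
```

```text
t=32.0 p=[ 542.  -328.   147.5] psi=91.8 tilt=0.08 gap=-0.0 F=[-1.1  0.6 -0.1] j6=-40
 roll -0.1 then dx -0.6 dy 3.0 dz -2.5
ball [ 605.22801656 -324.57297957   71.16954181] [ 618.67521502 -242.69721186  290.94974895] [ 540.10355381 -339.2510468    57.00287865]
```

View pics/w4.png

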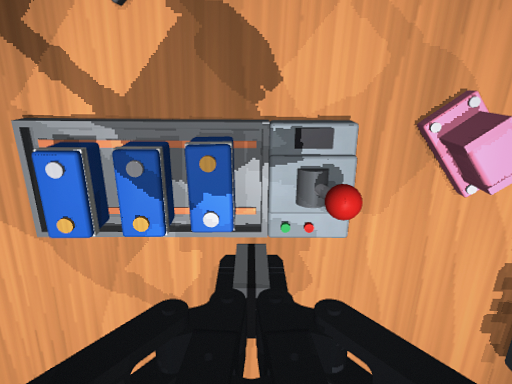

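The ball has moved to x≈606, past the pivot but perhaps short of the stop. The fingertips probably rode on the hub, so I'll push again a little higher.

Call:
{"op": "send_rows", "data": {"commands": "0 12 15 0;0 11 15 0;0 0 15 0;0 0 15 0;0 0 10 0;0 0 0 0;0 4 0 0;0 4 0 0;0 4 0 0;0 4 0 0;0 2 0 0;0 2 0 0;0 0 0 0"}}

```text
clock: 33.4
ee_pos: [0.5877, -0.3262, 0.0769]
ee_rot: [0.695, 0.719, -0.0, 0.0]
ft_force: [-0.5, 0.6, -0.1]
finger_gap: -0.002
```

Call:
{"op": "send_rows", "data": {"commands": "0 2 0 0;0 2 0 0;0 2 0 0;0 0 0 0"}}

```text
clock: 33.8
ee_pos: [0.5937, -0.326, 0.0769]
ee_rot: [0.695, 0.719, 0.0, 0.0]
ft_force: [0.3, -1.2, -0.5]
finger_gap: -0.002
```

Call:
{"op": "send_rows", "data": {"commands": "0 2 0 0;0 2 0 0;0 2 0 0;0 0 0 0"}}

```text
clock: 34.2
ee_pos: [0.5997, -0.3258, 0.0769]
ee_rot: [0.695, 0.719, 0.0, 0.0]
ft_force: [-0.1, 0.0, -0.1]
finger_gap: 0.003
```

Call:
{"op": "send_rows", "data": {"commands": "0 1.5 0 0;0 1.5 0 0;0 1.5 0 0;0 0 0 0"}}

```text
clock: 34.6
ee_pos: [0.6041, -0.3256, 0.0769]
ee_rot: [0.695, 0.719, 0.0, 0.0]
ft_force: [-1.0, 0.5, 0.0]
finger_gap: 0.001
```

```bash
python3 - <<'E'
from h import *
p,d,c=cap('side','s3.png');q,_,_=cap('wrist','w5.png')
a=cv2.resize(p[100:170,230:330],(800,560),interpolation=cv2.INTER_CUBIC)[:300]; b=cv2.resize(q[150:270,200:456],(640,300))
cv2.imwrite('pics/s3c.png',cv2.cvtColor(np.vstack([a,np.pad(b,((0,0),(0,160),(0,0)))]),cv2.COLOR_RGB2BGR))
E
```

```text
(no output)
```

View pics/s3c.png

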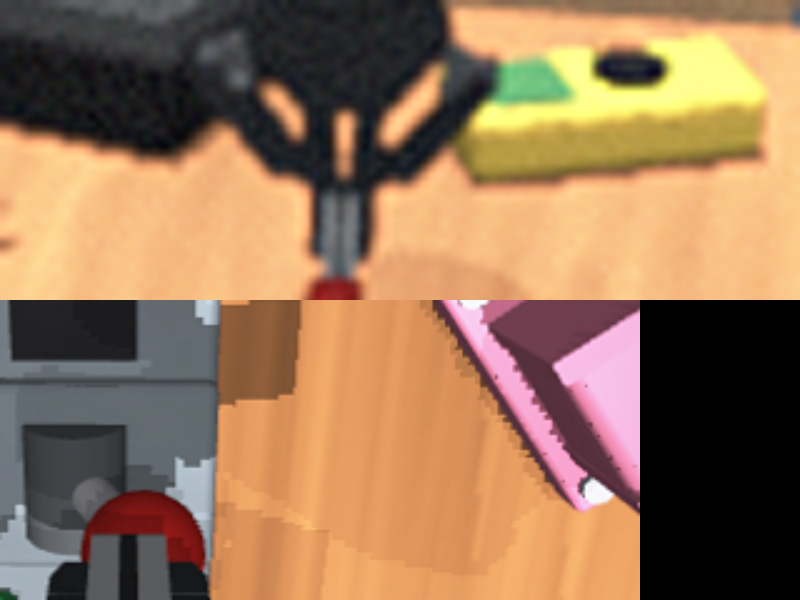

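The fingers are above the ball at (335,285) rather than beside it. I'll check the tip length.

```bash
python3 - <<'E'
from h import *
from scipy.spatial.transform import Rotation as R
print('tips',arm.tcp_to_tips)
s=arm.sense();c=arm.calibration('wrist')
W=None
f=np.load('pics/w5.npz');d=f['d'];cc={k:f[k] for k in('K','D','rvec','tvec')}
for u,v in[(246,246),(246,255),(246,262),(255,235),(246,300)]: print(u,v,(world(cc,d,[[u,v]])*1000).round(1))
print(s['ee_pos'])
f=np.load('pics/s3.npz');d=f['d'];cc={k:f[k] for k in('K','D','rvec','tvec')}
for u,v in[(272,131),(272,128),(272,136),(272,139)]: print('side',u,v,(world(cc,d,[[u,v]])*1000).round(1))
E
```

```text
tips 0.022
246 246 [[ 602.1 -313.4   84.2]]
246 255 [[ 602.2 -313.4   92. ]]
246 262 [[ 602.3 -313.5   97.5]]
255 235 [[ 606.4 -316.5   66.8]]
246 300 [[ 602.7 -317.4  116.7]]
[ 0.60392856 -0.32564693  0.07687685]
side 272 131 [[ 600.9 -309.7   92.5]]
side 272 128 [[ 601.4 -311.7  102.3]]
side 272 136 [[ 602.5 -325.4   66.3]]
side 272 139 [[ 601.  -316.2   59.9]]
```

The measured fingertip is at z≈82 while the TCP reads 77, so the tips stand about 27 mm higher than the text says. That also explains the first missed grasp. I'll redo the push with the TCP at 50.

Call:
{"op": "send_rows", "data": {"commands": "0 0 -10 0;0 -15 0 0;0 -15 0 0;0 -14 0 0;0 0 0 0;0 0 12 0;0 0 12 0;0 0 8 0;0 0 5 0;0 0 0 0"}}

```text
clock: 35.7
ee_pos: [0.5596, -0.3266, 0.0484]
ee_rot: [0.695, 0.719, -0.0, -0.001]
ft_force: [-0.8, 0.1, 0.1]
finger_gap: 0.002
```

Call:
{"op": "send_rows", "data": {"commands": "0 4 0 0;0 4 0 0;0 4 0 0;0 4 0 0;0 2 0 0;0 2 0 0;0 2 0 0;0 0 0 0"}}

```text
clock: 36.5
ee_pos: [0.5819, -0.3264, 0.0498]
ee_rot: [0.695, 0.719, -0.0, -0.0]
ft_force: [-0.8, 0.0, 1.1]
finger_gap: -0.003
```

Call:
{"op": "send_rows", "data": {"commands": "0 2 0 0;0 2 0 0;0 0 0 0"}}

```text
clock: 36.8
ee_pos: [0.5853, -0.3263, 0.0496]
ee_rot: [0.695, 0.719, -0.0, -0.001]
ft_force: [-3.2, -1.1, 0.5]
finger_gap: -0.001
```

Call:
{"op": "send_rows", "data": {"commands": "0 2 0 0;0 2 0 0;0 0 0 0"}}

```text
clock: 37.1
ee_pos: [0.586, -0.3262, 0.0494]
ee_rot: [0.695, 0.719, -0.002, -0.004]
ft_force: [-16.8, -0.5, 5.7]
finger_gap: 0.003
```

Call:
{"op": "send_rows", "data": {"commands": "0 2 0 0;0 2 0 0;0 0 0 0"}}

```text
clock: 37.4
ee_pos: [0.5865, -0.3261, 0.0493]
ee_rot: [0.695, 0.719, -0.004, -0.007]
ft_force: [-29.6, -0.5, 12.4]
finger_gap: -0.005
```

The lever is hard against its stop. I'll back off, check it and go on to the transformers.

Call:
{"op": "send_rows", "data": {"commands": "0 -12 0 0;0 -8 0 0;0 0 -20 0;0 0 -30 0;0 0 -30 0;0 0 -20 0;0 0 0 0", "gripper": 60}}

```text
clock: 38.1
ee_pos: [0.5761, -0.3278, 0.1541]
ee_rot: [0.695, 0.719, 0.001, 0.004]
ft_force: [0.9, -0.2, -1.2]
finger_gap: 0.7
```

```bash
cat > ball.py <<'E'
from h import *
p,d,c=cap('wrist')
H=cv2.cvtColor(p,cv2.COLOR_RGB2HSV);h,w=d.shape;u,v=np.meshgrid(np.arange(w),np.arange(h));X=world(c,d,np.c_[u.ravel(),v.ravel()]).reshape(h,w,3)*1000
r=((H[...,0]<6)|(H[...,0]>174))&(H[...,1]>150)&(X[...,2]>45)&(X[...,2]<80)&(X[...,0]<650)&(X[...,0]>550)&(X[...,1]<-280);P=X[r]
from scipy.optimize import least_squares
o=least_squares(lambda q:np.linalg.norm(P-q,axis=1)-13,P.mean(0)-[0,0,8],loss='soft_l1');print('ball centre',o.x.round(1),len(P))
E
python3 ball.py; python3 see.py any 44 54; python3 go.py 452 -158 110 46; python3 see.py blue 36 56 top
```

```text
ball centre [ 611.5 -328.1   59.6] 934
any px [448 153] 3110 c=(718,-295) 47x36 ang=-52 z=48.8 mean [ 716.8 -294.5]
any px [165 187] 3581 c=(511,-329) 69x33 ang=-88 z=45.9 mean [ 511.6 -327.1]
any px [ 25 192] 3342 c=(401,-337) 69x33 ang=-89 z=45.9 mean [ 403.  -337.2]
any px [ 96 191] 3630 c=(458,-334) 69x33 ang=-89 z=45.9 mean [ 458.6 -332.6]
any px [505 347] 310 c=(805,-466) 41x3 ang=-89 z=48.3 mean [ 805.8 -467.4]
t=38.2 p=[ 574.2 -326.6  149.9] psi=91.9 tilt=0.07 gap=60.2 F=[-1.1  0.3 -0.2] j6=-38
 roll 45.9 then dx 36.4 dy -205.1 dz 39.9
blue px [246 184] 155 c=(641,56) 46x32 ang=-12 z=38.7 mean [640.1  56.9]
blue px [244 217] 253 c=(554,58) 68x33 ang=67 z=38.8 mean [553.   56.5]
blue px [393 237] 279 c=(508,-326) 60x31 ang=-89 z=43.6 mean [ 509. -322.]
blue px [395 258] 256 c=(455,-328) 52x30 ang=-89 z=43.9 mean [ 454.3 -326. ]
blue px [392 282] 153 c=(397,-320) 33x31 ang=0 z=43.7 mean [ 398.6 -317.5]
```

Call:
{"op": "send_rows", "data": {"commands": "0 0 0 7.7;0 0 0 7.7;0 0 0 7.7;0 0 0 7.6;0 0 0 7.6;0 0 0 7.6;5 -29 0 0;5 -29 0 0;5 -29 0 0;5 -29 0 0;5 -30 0 0;5 -30 0 0;5 -29 0 0;0 0 10 0;0 0 10 0;0 0 10 0;0 0 10 0;0 0 0 0;0 0 0 0"}}

```text
clock: 40.15
ee_pos: [0.4507, -0.1595, 0.1093]
ee_rot: [0.92, 0.391, -0.0, -0.0]
ft_force: [-0.4, 0.6, -0.2]
finger_gap: 0.7
```

```bash
python3 see.py any 44 54; python3 see.py any 10 19;python3 go.py 452 -158 12 46
```

```text
any px [252 208] 3582 c=(452,-158) 46x35 ang=46 z=48.8 mean [ 452.8 -157.3]
any px [486 308] 2795 c=(525,-337) 71x33 ang=79 z=46.0 mean [ 523.2 -328.1]
any px [252 188] 2017 c=(453,-157) 74x46 ang=46 z=14.8 mean [ 469.2 -142.7]
any px [440 234] 2406 c=(528,-282) 110x79 ang=-33 z=17.0 mean [ 531.8 -286.9]
any px [223 219] 177 c=(422,-159) 31x3 ang=45 z=14.5 mean [ 422.3 -158.3]
any px [455 254] 377 c=(530,-305) 35x7 ang=-3 z=14.4 mean [ 530.2 -303.3]
any px [387 297] 123 c=(469,-300) 15x6 ang=-24 z=14.4 mean [ 468.1 -299.6]
any px [300 345] 775 c=(386,-286) 60x21 ang=18 z=16.8 mean [ 383.7 -287.1]
any px [473 333] 95 c=(499,-377) 7x5 ang=-16 z=15.6 mean [ 499.5 -376.3]
any px [321 348] 189 c=(396,-303) 25x3 ang=1 z=14.5 mean [ 396.3 -302.5]
t=40.2 p=[ 451.  -159.5  110. ] psi=46.0 tilt=0.03 gap=60.2 F=[ 0.4 -0.4  0.2] j6=15
 roll 0.0 then dx 1.8 dy -0.3 dz 98.0
```

Call:
{"op": "send_rows", "data": {"commands": "1.8 0 15 0;0 0 15 0;0 0 15 0;0 0 15 0;0 0 10 0;0 0 5 0;0 0 3 0;0 0 2 0;0 0 0 0"}}

```text
clock: 41.15
ee_pos: [0.4521, -0.158, 0.0301]
ee_rot: [0.92, 0.391, 0.0, 0.0]
ft_force: [0.8, 0.7, 0.1]
finger_gap: 0.702
```

Call:
{"op": "send_rows", "data": {"commands": "0 0 2 0;0 0 2 0;0 0 2 0;0 0 0 0"}}

```text
clock: 41.55
ee_pos: [0.4518, -0.1578, 0.0237]
ee_rot: [0.92, 0.391, -0.0, -0.0]
ft_force: [-0.0, 0.4, 0.4]
finger_gap: 0.699
```

```bash
python3 - <<'E'
from h import *
p,d,c=cap('side','s4.png');q,dd,_=cap('wrist','w6.png')
a=cv2.resize(p[120:200,250:350],(500,400),interpolation=cv2.INTER_CUBIC); b=cv2.resize(q[140:384,130:380],(410,400))
cv2.imwrite('pics/s4c.png',cv2.cvtColor(np.hstack([a,b[:,:300]]),cv2.COLOR_RGB2BGR))
E
```

```text
(no output)
```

View pics/s4c.png

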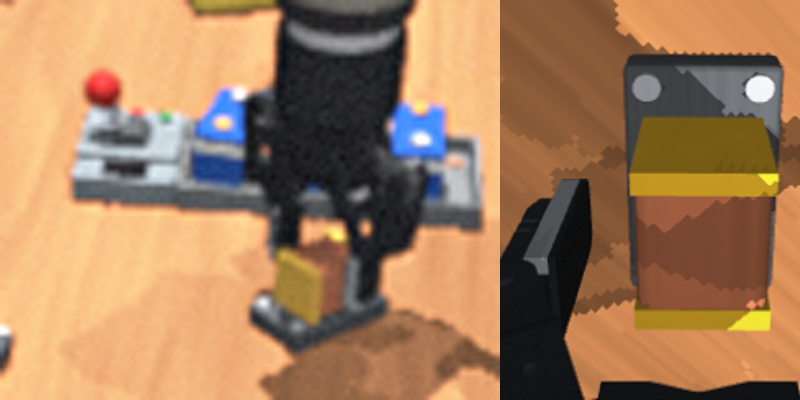

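The open fingers straddle the coil, with the right tip at (365,295) just above the base. I'll close here.

Call:
{"op": "send_rows", "data": {"commands": "0 0 0 0;0 0 0 0;0 0 0 0;0 0 0 0;0 0 0 0;0 0 0 0;0 0 0 0;0 0 0 0;0 0 0 0", "gripper": 0, "force": 80}}

```text
clock: 42.55
ee_pos: [0.4523, -0.1581, 0.0243]
ee_rot: [0.92, 0.391, 0.0, 0.0]
ft_force: [-0.1, -0.0, 6.3]
finger_gap: 0.378
```

Call:
{"op": "send_rows", "data": {"commands": "0 0 -3 0;0 0 -7 0;0 0 -10 0;0 0 0 0"}}

```text
clock: 42.95
ee_pos: [0.4527, -0.1583, 0.0452]
ee_rot: [0.92, 0.391, 0.001, 0.001]
ft_force: [0.8, -0.2, -4.2]
finger_gap: 0.382
```

```bash
python3 see.py any 62 80; python3 go.py 495 200 110 2
```

```text
any px [251 288] 10482 c=(452,-158) 60x47 ang=-44 z=69.7 mean [ 454.7 -155.4]
t=43.0 p=[ 452.4 -158.1   44.7] psi=46.0 tilt=0.10 gap=32.4 F=[ 0.8 -0.2 -3.6] j6=16
 roll 44.0 then dx 55.1 dy -356.4 dz -65.3
```

Call:
{"op": "send_rows", "data": {"commands": "0 0 -12 7.4;0 0 -12 7.4;0 0 -12 7.3;0 0 -12 7.3;0 0 -12 7.3;0 0 -10 7.3;0 -30 0 0;5 -33 0 0;5 -33 0 0;5 -33 0 0;5 -33 0 0;5 -33 0 0;5 -33 0 0;5 -33 0 0;5 -33 0 0;5 -33 0 0;5 -33 0 0;0 0 -15 0;0 0 0 0;0 0 0 0"}}

```text
clock: 45.0
ee_pos: [0.4888, 0.2034, 0.1285]
ee_rot: [1.0, 0.018, -0.0, 0.0]
ft_force: [0.3, -2.0, -4.7]
finger_gap: 0.377
```

```bash
python3 go.py 495 215 130 2; cat > tray.py <<'E'
from h import *
import sys
from meas import rect
p,d,c=cap('wrist',sys.argv[1]+'.png')
H=cv2.cvtColor(p,cv2.COLOR_RGB2HSV);h,w=d.shape;u,v=np.meshgrid(np.arange(w),np.arange(h));X=world(c,d,np.c_[u.ravel(),v.ravel()]).reshape(h,w,3)
z=X[...,2]*1000
g=(H[...,0]>50)&(H[...,0]<80)&(H[...,1]>90)
t=g&(z>13)&(z<17.5); f=g&(z>3)&(z<9)
for n,m in(('top',t),('floor',f)):
    m=cv2.morphologyEx(m.astype(np.uint8),cv2.MORPH_OPEN,np.ones((3,3)));N,L,st,_=cv2.connectedComponentsWithStats(m)
    for i in range(1,N):
        if st[i,4]>150:print(n,st[i],rect(X[L==i]),f'z={np.median(z[L==i]):.1f}')
E
python3 tray.py w7
```

```text
t=45.0 p=[488.8 203.4 128.5] psi=2.0 tilt=0.02 gap=32.2 F=[ 0.3 -2.  -4.7] j6=102
 roll 0.0 then dx 6.6 dy -11.4 dz -1.5
top [    0    32   213   251 22932] c=(495,316) 197x162 ang=1 z=14.6
floor [ 122   52   78  114 7751] c=(543,273) 83x51 ang=2 z=5.7
floor [   2   56   93   95 6666] c=(544,356) 66x66 ang=54 z=5.6
floor [ 137  181   66   89 5002] c=(447,270) 80x51 ang=1 z=5.7
floor [  29  196   84   67 4821] c=(442,353) 61x60 ang=1 z=5.6
```

View pics/w7.png

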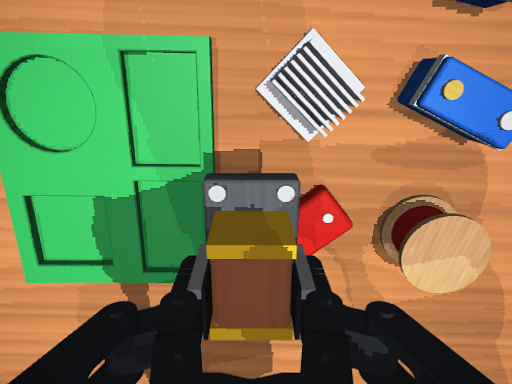

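The tray is clear on the left, with pockets at (160,108), (47,103), (170,226) and (70,230). The transformer is held level at the bottom centre, and the heat sink is at (311,85). I'll check the offset in the hand.

```bash
cat > held.py <<'E'
from h import *
from meas import rect
import sys
f=np.load('pics/'+sys.argv[1]+'.npz');d=f['d'];c={k:f[k] for k in('K','D','rvec','tvec')}
H=cv2.cvtColor(f['p'],cv2.COLOR_RGB2HSV).astype(int);h,w=d.shape;u,v=np.meshgrid(np.arange(w),np.arange(h));X=world(c,d,np.c_[u.ravel(),v.ravel()]).reshape(h,w,3)
z=X[...,2]*1000; z0=float(sys.argv[2]); ctr=(u>150)&(u<350)
y=(H[...,1]>80)&(H[...,0]<35)
for n,m in(('coil top',ctr&y&(abs(z-z0-48)<4)),('base top',ctr&~y&(abs(z-z0-14)<3)&(v<300)&(v>150))):
    m=cv2.morphologyEx(m.astype(np.uint8),cv2.MORPH_OPEN,np.ones((3,3)));N,L,st,_=cv2.connectedComponentsWithStats(m);i=1+st[1:,4].argmax()
    print(n,rect(X[L==i]),f'z={np.median(z[L==i]):.1f}',(X[L==i].min(0)*1000).round(),(X[L==i].max(0)*1000).round())
E
python3 held.py w7 105
```

```text
coil top c=(488,205) 47x35 ang=2 z=152.9 [464. 186. 149.] [511. 223. 155.]
base top c=(511,206) 46x31 ang=-87 z=118.9 [494. 182. 116.] [527. 229. 122.]
```

Call:
{"op": "send_rows", "data": {"commands": "14.2 -16.2 0 0.8;14.2 -16.3 0 0;14.2 -16.3 0 0;14.2 -16.2 0 0;0 0 15 0;0 0 15 0;0 0 15 0;0 0 15 0;0 0 10 0;0 0 0 0;0 0 0 0"}}

```text
clock: 46.15
ee_pos: [0.5444, 0.2697, 0.0589]
ee_rot: [1.0, 0.011, -0.0, 0.0]
ft_force: [0.5, -0.0, -4.1]
finger_gap: 0.379
```

```bash
python3 tray.py w8; python3 held.py w8 35;python3 go.py 543 271 30 1.5
```

```text
top [   17   139   298   200 20753] c=(527,316) 163x133 ang=-88 z=14.7
top [201 340  13  32 368] c=(444,299) 28x8 ang=2 z=14.7
top [289 340  13  32 381] c=(446,239) 28x8 ang=3 z=14.7
floor [ 204  157   90   17 1421] c=(577,273) 52x10 ang=-88 z=5.8
floor [  58  165  111  101 8630] c=(542,355) 66x66 ang=-2 z=5.7
floor [ 213  340   76   38 2501] c=(433,269) 54x35 ang=89 z=5.7
coil top c=(544,271) 46x35 ang=2 z=83.2 [520. 253.  79.] [567. 289.  85.]
base top c=(567,271) 46x31 ang=-88 z=49.2 [550. 248.  46.] [582. 295.  52.]
t=46.2 p=[544.7 269.9  59.4] psi=1.2 tilt=0.06 gap=32.7 F=[ 0.2 -0.1 -4.2] j6=108
 roll -0.3 then dx -1.7 dy -1.1 dz 29.4
```

Call:
{"op": "send_rows", "data": {"commands": "-1 -1.6 5 0;0 0 10 0;0 0 5 0;0 0 3 0;0 0 2 0;0 0 2 0;0 0 1.5 0;0 0 0 0;0 0 0 0"}}

```text
clock: 47.1
ee_pos: [0.5433, 0.2717, 0.0305]
ee_rot: [1.0, 0.011, 0.0, 0.0]
ft_force: [-0.4, -0.8, -4.0]
finger_gap: 0.382
```

```bash
python3 tray.py w9 >/dev/null; python3 held.py w9 5;python3 go.py 543 271 30 1.5
```

```text
coil top c=(542,273) 46x35 ang=1 z=54.8 [519. 255.  49.] [566. 291.  57.]
base top c=(565,274) 46x31 ang=-89 z=20.7 [550. 250.  16.] [581. 297.  22.]
t=47.1 p=[543.3 271.7  30.5] psi=1.2 tilt=0.02 gap=32.5 F=[-0.2 -0.4 -4. ] j6=108
 roll -0.3 then dx -0.3 dy 0.7 dz 0.5
```

Call:
{"op": "send_rows", "data": {"commands": "0 0 1 0;0 0 0 0;0 0 0 0"}}

```text
clock: 47.45
ee_pos: [0.5433, 0.2716, 0.0294]
ee_rot: [1.0, 0.011, 0.0, 0.0]
ft_force: [0.4, -0.3, -4.8]
finger_gap: 0.382
```

Call:
{"op": "send_rows", "data": {"commands": "0 0 0 0;0 0 0 0;0 0 0 0;0 0 0 0;0 0 0 0;0 0 0 0;0 0 -10 0;0 0 -20 0;0 0 -25 0;0 0 -25 0;0 0 0 0", "gripper": 60}}

```text
clock: 48.55
ee_pos: [0.5454, 0.2725, 0.114]
ee_rot: [1.0, 0.011, 0.004, -0.001]
ft_force: [1.1, 0.8, 0.3]
finger_gap: 0.706
```

```bash
python3 tray.py w10; python3 held.py w10 5;python3 go.py 657 -56 100 83; python3 see.py any 44 60 top
```

```text
top [   74   127   231   226 21066] c=(495,316) 198x162 ang=2 z=14.7
floor [218 142  72 100 654] c=(542,272) 81x52 ang=2 z=5.9
floor [ 102  148   88   83 5666] c=(543,355) 67x65 ang=39 z=5.7
floor [ 222  258   64   81 4891] c=(446,269) 80x53 ang=2 z=5.7
floor [118 273  24  29 457] c=(455,374) 29x18 ang=-2 z=5.6
floor [174 273  21  59 692] c=(441,330) 58x18 ang=1 z=5.7
coil top c=(542,273) 46x35 ang=1 z=53.8 [519. 255.  49.] [565. 291.  56.]
base top c=(560,273) 46x37 ang=-88 z=19.8 [540. 250.  17.] [579. 297.  22.]
t=48.6 p=[544.4 272.1 111.9] psi=1.2 tilt=0.26 gap=59.8 F=[-0.2 -0.2 -0.1] j6=108
 roll -81.8 then dx -311.9 dy 151.8 dz 11.9
any px [500 135] 403 c=(785,-607) 165x59 ang=2 z=49.2 mean [ 777.  -609.1]
any px [224 133] 146 c=(775,116) 45x34 ang=-81 z=46.8 mean [778.5 116. ]
any px [380 157] 183 c=(717,-298) 46x34 ang=-52 z=46.9 mean [ 717.3 -298.2]
any px [206 176] 271 c=(656,161) 48x45 ang=4 z=54.1 mean [654.7 160. ]
any px [289 179] 146 c=(653,-58) 43x30 ang=87 z=46.6 mean [652.8 -57.2]
any px [161 225] 110 c=(527,270) 35x18 ang=-89 z=51.2 mean [526.8 269.4]
any px [ 14 310] 547 c=(315,605) 177x21 ang=20 z=55.2 mean [318.2 605. ]
any px [  9 349] 85 c=(226,605) 44x15 ang=-81 z=57.8 mean [226.6 606.8]
```

T2 is seated, with its base top at 19.8 mm. T1 is next.

Call:
{"op": "send_rows", "data": {"commands": "0 0 0 -8.2;0 0 0 -8.2;0 0 0 -8.2;0 0 0 -8.2;0 0 0 -8.2;0 0 0 -8.2;0 0 0 -8.2;0 0 0 -8.2;0 0 0 -8.1;0 0 0 -8.1;-35 17 0 0;-35 17 0 0;-35 17 0 0;-35 17 0 0;-35 17 0 0;-35 17 0 0;-34 17 0 0;-34 17 0 0;-34 16 0 0;0 0 0 0"}}

```text
clock: 50.65
ee_pos: [0.6566, -0.0614, 0.1078]
ee_rot: [0.75, 0.661, -0.001, 0.0]
ft_force: [0.2, 0.0, 0.3]
finger_gap: 0.704
```

```bash
python3 see.py any 44 54;python3 go.py 657 -56 24 83
```

```text
any px [250 205] 3680 c=(657,-57) 46x35 ang=83 z=48.9 mean [657.2 -55.8]
any px [508 209] 198 c=(819,-79) 29x3 ang=-89 z=45.9 mean [818.8 -81.9]
t=50.7 p=[655.8 -58.8 107.7] psi=82.8 tilt=0.13 gap=60.1 F=[-0.1  1.5 -0.3] j6=-5
 roll -0.2 then dx 3.0 dy 0.8 dz 83.7
```

Call:
{"op": "send_rows", "data": {"commands": "2 1 15 0;0 0 15 0;0 0 15 0;0 0 15 0;0 0 10 0;0 0 7 0;0 0 5 0;0 0 1.5 0;0 0 0 0;0 0 0 0"}}

```text
clock: 51.7
ee_pos: [0.6579, -0.0547, 0.0265]
ee_rot: [0.749, 0.663, 0.0, 0.0]
ft_force: [0.1, -1.0, 0.6]
finger_gap: 0.701
```

Call:
{"op": "send_rows", "data": {"commands": "0 0 0 0;0 0 0 0;0 0 0 0;0 0 0 0;0 0 0 0;0 0 0 0;0 0 0 0;0 0 0 0;0 0 -3 0;0 0 -12 0;0 0 -15 0;0 0 -15 0;0 0 -15 0;0 0 -15 0;0 0 0 0", "gripper": 0}}

```text
clock: 53.2
ee_pos: [0.6592, -0.0549, 0.1046]
ee_rot: [0.749, 0.663, 0.002, 0.002]
ft_force: [0.4, 0.2, -3.6]
finger_gap: 0.38
```

```bash
python3 go.py 448.5 269 110 1.5
```

```text
t=53.2 p=[659.2 -54.9 104.6] psi=83.0 tilt=0.35 gap=32.5 F=[ 0.4  0.2 -3.6] j6=-4
 roll 81.5 then dx -202.2 dy -329.3 dz -5.4
```

Call:
{"op": "send_rows", "data": {"commands": "0 0 -1 8.2;0 0 -1 8.2;0 0 -1 8.2;0 0 -1 8.2;0 0 -1 8.2;0 0 -1 8.1;0 0 -1 8.1;0 0 -1 8.1;0 0 -1 8.1;0 0 -1 8.1;-25 -32 0 0;-25 -33 0 0;-25 -33 0 0;-25 -33 0 0;-25 -33 0 0;-25 -33 0 0;-20 -33 0 0;-17 -33 0 0;-15 -33 0 0;0 -33 0 0"}}

```text
clock: 55.2
ee_pos: [0.4443, 0.2698, 0.1109]
ee_rot: [1.0, 0.014, -0.001, 0.0]
ft_force: [1.4, -0.8, -4.9]
finger_gap: 0.381
```

Call:
{"op": "send_rows", "data": {"commands": "0 0 14 0;0 0 14 0;0 0 14 0;0 0 12 0;0 0 0 0;0 0 0 0"}}

```text
clock: 55.8
ee_pos: [0.4469, 0.2688, 0.057]
ee_rot: [1.0, 0.013, -0.0, 0.0]
ft_force: [0.5, 0.0, -5.9]
finger_gap: 0.379
```

```bash
python3 go.py 448.5 269 31 1.5; python3 tray.py w11; python3 held.py w11 36
```

```text
t=55.8 p=[446.9 268.8  57. ] psi=1.5 tilt=0.01 gap=32.4 F=[ 0.5  0.  -5.9] j6=111
 roll 0.0 then dx 1.6 dy -0.2 dz 26.0
top [    0     0   329   295 36011] c=(479,315) 166x163 ang=1 z=14.7
floor [   21     0   135   109 12095] c=(536,355) 67x52 ang=-88 z=5.7
floor [293   0  13 129 765] c=(534,246) 63x4 ang=0 z=5.9
floor [ 207  152   91   25 2170] c=(481,270) 52x15 ang=-89 z=5.8
floor [  57  174  113   93 9287] c=(443,352) 61x61 ang=2 z=5.7Traceback (most recent call last):
  File "held.py", line 9, in <module>
    m=cv2.morphologyEx(m.astype(np.uint8),cv2.MORPH_OPEN,np.ones((3,3)));N,L,st,_=cv2.connectedComponentsWithStats(m);i=1+st[1:,4].argmax()
                                                                                                                          ~~~~~~~~~~~~~~~^^
ValueError: attempt to get argmax of an empty sequence
```

```bash
for z in 28 30 32; do python3 held.py w11 $z 2>&1 | tail -2; done
```

```text
coil top c=(444,270) 47x35 ang=2 z=78.9 [421. 252.  72.] [467. 288.  80.]
base top c=(481,271) 44x2 ang=-88 z=42.8 [480. 249.  39.] [483. 293.  45.]
coil top c=(444,270) 47x36 ang=2 z=79.1 [420. 252.  74.] [467. 288.  81.]
base top c=(467,271) 46x31 ang=-88 z=45.0 [450. 247.  41.] [483. 294.  47.]
coil top c=(444,270) 47x35 ang=2 z=79.1 [420. 252.  76.] [467. 288.  82.]
base top c=(467,271) 46x30 ang=-88 z=45.1 [451. 248.  43.] [482. 294.  48.]
```

Call:
{"op": "send_rows", "data": {"commands": "3.6 0.5 5 0;0 0 8 0;0 0 5 0;0 0 3 0;0 0 2 0;0 0 1.5 0;0 0 1 0;0 0 0 0;0 0 0 0"}}

```text
clock: 56.75
ee_pos: [0.4504, 0.2685, 0.0317]
ee_rot: [1.0, 0.013, 0.0, -0.0]
ft_force: [-0.7, 0.7, -2.2]
finger_gap: 0.381
```

```bash
python3 tray.py w12|grep floor; python3 held.py w12 5;python3 go.py 448 269 30 1.5
```

```text
floor [    0     0   141   122 14721] c=(536,354) 66x51 ang=-88 z=5.7
floor [299   0  15 144 919] c=(534,246) 62x3 ang=1 z=5.9
floor [200 170 104  75 997] c=(467,270) 52x42 ang=-88 z=5.9
floor [   30   195   129   102 11462] c=(442,353) 61x61 ang=-89 z=5.7
coil top c=(538,273) 37x35 ang=2 z=53.7 [519. 255.  49.] [557. 290.  56.]
base top c=(471,271) 46x30 ang=-88 z=19.6 [455. 247.  16.] [486. 294.  22.]
t=56.8 p=[450.4 268.5  31.7] psi=1.5 tilt=0.02 gap=32.8 F=[-1.8 -0.4 -1.2] j6=111
 roll 0.0 then dx -2.4 dy -0.6 dz 1.7
```

Base top is at 19.6, so it is in the pocket. I'll release.

Call:
{"op": "send_rows", "data": {"commands": "0 0 0 0;0 0 0 0;0 0 0 0;0 0 0 0;0 0 0 0;0 0 0 0;0 0 -10 0;0 0 -20 0;0 0 -25 0;0 0 -25 0;0 0 0 0", "gripper": 60}}

```text
clock: 57.9
ee_pos: [0.4524, 0.2693, 0.1153]
ee_rot: [1.0, 0.013, 0.003, -0.001]
ft_force: [0.6, -0.0, 0.4]
finger_gap: 0.705
```

```bash
python3 tray.py w13|grep top; python3 held.py w13 5;python3 go.py 562 164 100 47; python3 see.py any 40 48 top|grep '5[0-9][0-9],1[0-9][0-9]'
```

```text
top [   52     0   259   257 26192] c=(487,315) 182x163 ang=2 z=14.7
coil top c=(542,273) 45x35 ang=1 z=53.8 [519. 255.  49.] [565. 290.  57.]
base top c=(448,270) 73x46 ang=2 z=19.7 [411. 247.  17.] [485. 294.  22.]
t=58.0 p=[451.4 268.9 113.5] psi=1.5 tilt=0.25 gap=60.1 F=[-0.1  0.  -0.6] j6=111
 roll -45.5 then dx -1.3 dy 152.4 dz 13.5
```

Call:
{"op": "send_rows", "data": {"commands": "0 0 0 -7.6;0 0 0 -7.6;0 0 0 -7.6;0 0 0 -7.6;0 0 0 -7.6;0 0 0 -7.5;0 30 0 0;0 30 0 0;0 30 0 0;0 31 0 0;-1 31 0 0;0 0 0 0;0 0 0 0"}}

```text
clock: 59.3
ee_pos: [0.5602, 0.1636, 0.1101]
ee_rot: [0.917, 0.398, -0.001, -0.0]
ft_force: [-0.8, 0.2, 0.1]
finger_gap: 0.703
```

```bash
python3 see.py any 40 48;python3 see.py grey 9 17;python3 go.py 562 164 22 47
```

```text
any px [ 32 185] 450 c=(470,270) 35x3 ang=-89 z=44.1 mean [469.8 270.4]
any px [238 204] 271 c=(555,172) 51x2 ang=48 z=44.7 mean [555.9 172.1]
any px [246 183] 128 c=(570,180) 20x2 ang=47 z=44.7 mean [569.9 179.7]
any px [254 203] 231 c=(563,165) 50x2 ang=47 z=44.8 mean [565.  166.5]
any px [262 201] 207 c=(568,163) 47x1 ang=48 z=44.7 mean [569.  163.2]
any px [271 203] 256 c=(571,158) 50x2 ang=48 z=44.9 mean [573.2 159.8]
any px [278 203] 286 c=(575,154) 50x2 ang=48 z=44.7 mean [576.2 155.4]
any px [230 204] 285 c=(552,175) 50x2 ang=48 z=44.8 mean [552.3 176. ]
any px [463 224] 3614 c=(656,57) 67x33 ang=-11 z=41.1 mean [655.6  57.7]
any px [247 220] 133 c=(552,160) 29x2 ang=47 z=44.8 mean [551.9 159.9]
any px [239 364] 1362 c=(466,75) 58x23 ang=-50 z=45.7 mean [466.7  75.8]
grey px [ 73 159] 378 c=(485,270) 44x2 ang=-90 z=13.1 mean [485.2 269.7]
grey px [255 187] 1988 c=(564,165) 56x56 ang=48 z=12.8 mean [567.9 169.5]
t=59.4 p=[559.8 164.6 110.6] psi=47.1 tilt=0.12 gap=60.1 F=[-0.2  0.4 -0.3] j6=52
 roll 0.1 then dx 1.1 dy 2.0 dz 88.6
```

Call:
{"op": "send_rows", "data": {"commands": "3 2.6 15 -0.5;0 0 15 0;0 0 15 0;0 0 15 0;0 0 12 0;0 0 8 0;0 0 5 0;0 0 2 0;0 0 0 0;0 0 0 0"}}

```text
clock: 60.4
ee_pos: [0.5652, 0.1646, 0.0249]
ee_rot: [0.915, 0.403, 0.0, 0.0]
ft_force: [-0.6, 0.6, 0.9]
finger_gap: 0.707
```

Call:
{"op": "send_rows", "data": {"commands": "0 0 0 0;0 0 0 0;0 0 0 0;0 0 0 0;0 0 0 0;0 0 0 0;0 0 0 0;0 0 0 0;0 0 -3 0;0 0 -12 0;0 0 -15 0;0 0 -15 0;0 0 -15 0;0 0 -15 0;0 0 0 0", "gripper": 0}}

```text
clock: 61.9
ee_pos: [0.5661, 0.1648, 0.1019]
ee_rot: [0.915, 0.403, 0.002, 0.001]
ft_force: [0.3, -0.6, -1.9]
finger_gap: 0.379
```

```bash
python3 go.py 443 352 100 1.5
```

```text
t=61.9 p=[566.1 164.8 101.9] psi=47.5 tilt=0.25 gap=32.3 F=[ 0.3 -0.6 -1.9] j6=51
 roll 46.0 then dx -118.2 dy -190.4 dz 1.9
```

Call:
{"op": "send_rows", "data": {"commands": "0 0 -1 7.7;0 0 -1 7.7;0 0 -1 7.7;0 0 -1 7.7;0 0 -1 7.6;0 0 -1 7.6;-14 -24 0 0;-14 -24 0 0;-15 -24 0 0;-15 -24 0 0;-15 -24 0 0;-15 -24 0 0;-15 -23 0 0;-15 -23 0 0;0 0 12 0;0 0 15 0;0 0 15 0;0 0 6 0;0 0 0 0;0 0 0 0"}}

```text
clock: 63.9
ee_pos: [0.4422, 0.3511, 0.0575]
ee_rot: [1.0, 0.013, 0.0, 0.0]
ft_force: [-0.3, -0.2, -1.2]
finger_gap: 0.376
```

```bash
python3 go.py 443 352 28 1.5; python3 tray.py w14|grep floor; python3 - <<'E'
from h import *
from meas import rect
f=np.load('pics/w14.npz');d=f['d'];c={k:f[k] for k in('K','D','rvec','tvec')}
H=cv2.cvtColor(f['p'],cv2.COLOR_RGB2HSV).astype(int);h,w=d.shape;u,v=np.meshgrid(np.arange(w),np.arange(h));X=world(c,d,np.c_[u.ravel(),v.ravel()]).reshape(h,w,3);z=X[...,2]*1000
m=(u>150)&(u<350)&(v<330)&(v>100)&(z>30)&(z<100)&(H[...,1]<60)
print(np.histogram(z[m],np.arange(30,100,3)))
for a,b in((40,50),(70,82)):
    k=cv2.morphologyEx((m&(z>a)&(z<b)).astype(np.uint8),cv2.MORPH_OPEN,np.ones((2,2)))>0
    if k.any(): print(a,b,rect(X[k]),np.median(z[k]),X[k].min(0)*1000,X[k].max(0)*1000)
E
```

```text
t=63.9 p=[442.2 351.1  57.5] psi=1.5 tilt=0.01 gap=32.1 F=[-0.3 -0.2 -1.2] j6=119
 roll 0.0 then dx 0.9 dy -0.8 dz 29.5
floor [  187     0   134   105 11702] c=(535,353) 68x51 ang=-89 z=5.8
floor [356 146  90  10 577] c=(486,268) 50x6 ang=-88 z=6.0
floor [ 200  170  107   23 2333] c=(465,352) 62x14 ang=-88 z=5.8
(array([   1,   86,  204,  242, 1244, 1226, 2101,  289,  315,  288,  352,
        412,  499,  546,  595, 3625,  408,  326,  328,  338,  302,  361,
        578]), array([30, 33, 36, 39, 42, 45, 48, 51, 54, 57, 60, 63, 66, 69, 72, 75, 78,
       81, 84, 87, 90, 93, 96, 99]))
40 50 c=(453,350) 147x61 ang=2 45.90685410498277 [ 3.79887312e+02  3.18365427e+02 -3.06357690e-01] [526.52621184 380.26714153 200.95648977]
70 82 c=(440,350) 174x60 ang=5 76.80364491480734 [351.73682841 318.21917346  -0.77029955] [526.52621184 380.91459161 200.95648977]
```

View pics/w14.png

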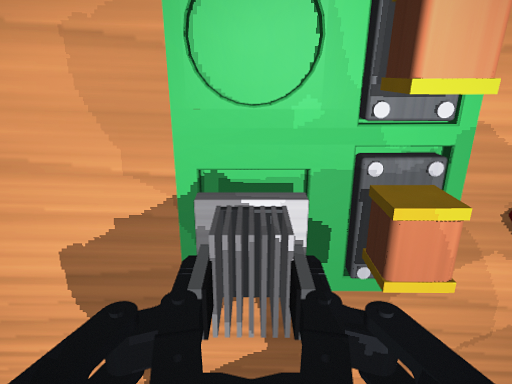

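The heat sink is held square above its pocket, and both transformers are seated on the right. I'll check its base's far corners at (195,200) and (308,200).

```bash
python3 - <<'E'
from h import *
f=np.load('pics/w14.npz');d=f['d'];c={k:f[k] for k in('K','D','rvec','tvec')}
print(world(c,d,[[195.5,200],[308,200]],.0452)*1000, world(c,d,[[200,205],[300,203],[250,200]])*1000)
print(world(c,d,[[198,169.5],[309,169.5]],.0148)*1000)
E
```

```text
[[467.4193799  379.76353899  45.2       ]
 [468.86228109 325.57086439  45.2       ]] [[465.07871622 377.58258221  45.67920197]
 [467.33000424 329.358251    45.508118  ]
 [467.82295174 353.5087204   44.42313161]]
[[474.13152153 382.77555933  14.8       ]
 [475.78742572 320.77386284  14.8       ]]
```

Call:
{"op": "send_rows", "data": {"commands": "3.3 0.7 6 0;0 0 8 0;0 0 5 0;0 0 3 0;0 0 2 0;0 0 2 0;0 0 1.5 0;0 0 0 0;0 0 0 0"}}

```text
clock: 64.85
ee_pos: [0.4451, 0.3508, 0.0302]
ee_rot: [1.0, 0.013, 0.0, -0.0]
ft_force: [-1.9, 0.0, 1.9]
finger_gap: 0.378
```

```bash
python3 go.py 443 352 28 1.5; python3 see.py grey 14 30|grep ',3[345]'; python3 see.py grey 40 56|grep ',3[345]'
```

```text
t=64.8 p=[445.1 350.8  30.2] psi=1.5 tilt=0.02 gap=32.3 F=[-1.9  0.   1.9] j6=119
 roll 0.0 then dx -2.1 dy -1.3 dz 2.2
grey px [251 247] 4829 c=(445,352) 56x54 ang=-89 z=20.1 mean [456.9 352.3]
grey px [251 281] 614 c=(444,352) 50x2 ang=2 z=49.7 mean [448.  352.3]
grey px [275 280] 730 c=(444,342) 51x3 ang=2 z=49.5 mean [447.  341.8]
grey px [304 281] 1322 c=(444,330) 51x15 ang=2 z=49.4 mean [450.  333.8]
grey px [238 281] 629 c=(444,357) 51x2 ang=2 z=49.6 mean [446.6 357.4]
grey px [263 281] 636 c=(444,347) 50x2 ang=1 z=49.6 mean [447.2 347.1]
```

Call:
{"op": "send_rows", "data": {"commands": "0 0 0 0;0 0 0 0;0 0 0 0;0 0 0 0;0 0 0 0;0 0 0 0;0 0 -10 0;0 0 -20 0;0 0 -25 0;0 0 -25 0;0 0 -25 0;0 0 -25 0;25 20 -25 0;25 30 0 0;0 40 0 0;0 40 0 0;0 0 0 0;0 0 0 0", "gripper": 60}}

```text
clock: 66.75
ee_pos: [0.4989, 0.2215, 0.1858]
ee_rot: [1.0, 0.012, 0.001, -0.0]
ft_force: [0.1, -0.1, -0.4]
finger_gap: 0.703
```

```bash
python3 go.py 443 352 28 1.5; python3 see.py any 10 58|grep '[345][0-9][0-9],[23]'; python3 - <<'E'
from h import *
p,d,c=cap('wrist','w15.png');q,_,_=cap('top','t15.png')
a=cv2.resize(p,(400,300));b=cv2.resize(q[130:320,90:470],(800,400))
cv2.imwrite('pics/f.png',cv2.cvtColor(b,cv2.COLOR_RGB2BGR))
E
python3 see.py any 40 56 | head -20;python3 see.py blue 36 56 top
```

```text
t=66.8 p=[498.9 221.5 185.8] psi=1.4 tilt=0.07 gap=60.0 F=[ 0.1 -0.1 -0.4] j6=104
 roll -0.1 then dx -52.4 dy -131.9 dz 157.8
any px [142 158] 29357 c=(494,316) 197x162 ang=1 z=15.4 mean [502.4 310.4]
any px [477  11] 640 c=(630,62) 32x14 ang=87 z=41.3 mean [629.6  61.8]
any px [456 107] 2599 c=(558,60) 69x32 ang=67 z=41.2 mean [558.   60.8]
any px [192 123] 2560 c=(542,273) 46x35 ang=1 z=53.7 mean [542.9 272. ]
any px [431 231] 3871 c=(450,61) 65x63 ang=67 z=45.8 mean [451.7  61.3]
any px [107 231] 2241 c=(444,352) 51x36 ang=2 z=48.4 mean [445.1 351.2]
any px [198 230] 2041 c=(447,270) 46x35 ang=2 z=53.6 mean [450.3 268.9]
blue px [245 182] 164 c=(644,57) 52x31 ang=-11 z=38.3 mean [641.5  58.9]
blue px [244 216] 252 c=(554,58) 68x31 ang=64 z=38.9 mean [553.9  58.6]
blue px [398 232] 359 c=(522,-339) 68x34 ang=81 z=43.5 mean [ 522.1 -338.1]
blue px [398 258] 356 c=(456,-336) 69x30 ang=-89 z=43.8 mean [ 455.5 -334.9]
blue px [400 281] 367 c=(399,-339) 70x33 ang=-85 z=44.1 mean [ 398.4 -337.7]
```

View pics/f.png

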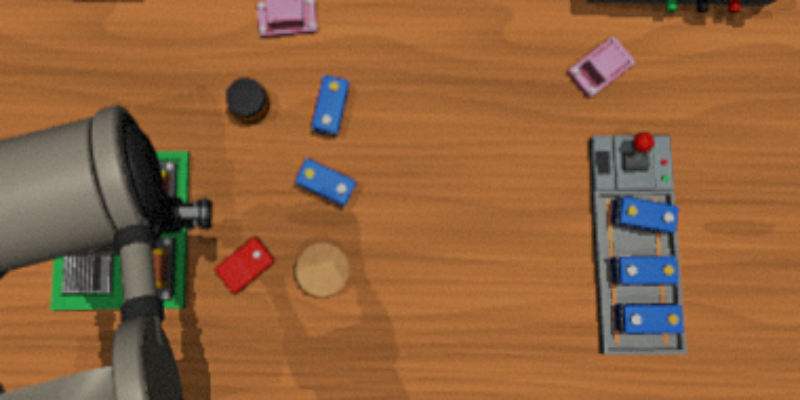

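All parts are seated: the base and fin heights match. The knock hit the third bay cell (now about (645,214) in this crop), turning it about 10° towards the wall. The ball at (643,142) is still over to the far side. I'll inspect that cell closely.

```bash
python3 go.py 525 -335 150 81
```

```text
t=67.0 p=[498.4 223.2 184.9] psi=1.6 tilt=0.01 gap=59.9 F=[0.1 0.  0.8] j6=104
 roll -79.4 then dx -547.2 dy 113.6 dz 34.9
```

Call:
{"op": "send_rows", "data": {"commands": "0 0 0 -8;0 0 0 -8;0 0 0 -8;0 0 0 -8;0 0 0 -8;0 0 0 -8;0 0 0 -8;0 0 0 -8;0 0 0 -8;0 0 0 -7.4;0 0 0 0"}}

```text
clock: 68.1
ee_pos: [0.4984, 0.2229, 0.1847]
ee_rot: [0.76, 0.65, -0.0, -0.0]
ft_force: [-0.1, 0.3, 0.3]
finger_gap: 0.702
```

Call:
{"op": "send_rows", "data": {"commands": "-34 7 0 0;-34 7 0 0;-34 7 0 0;-34 7 0 0;-34 7 2 0;-34 7 2 0;-34 7 2 0;-34 7 2 0;-34 7 2 0;-34 7 5 0;-34 7 5 0;-34 7 5 0;-34 7 5 0;-34 7 5 0;-34 7 0 0;-34 8 0 0;0 0 0 0;0 0 0 0"}}

```text
clock: 69.9
ee_pos: [0.5244, -0.3328, 0.1493]
ee_rot: [0.762, 0.648, 0.0, -0.001]
ft_force: [0.2, 0.3, -0.3]
finger_gap: 0.7
```

```bash
python3 go.py 525 -337 23 81; python3 see.py blue 36 56; python3 ball.py; python3 - <<'E'
from h import *
p,d,c=cap('wrist','w16.png');print(world(c,d,[[1,1]])[0][:0]);cv2.imwrite('pics/w16c.png',cv2.resize(cv2.cvtColor(p[100:290,100:420],cv2.COLOR_RGB2BGR),(800,475)))
E
```

```text
t=69.9 p=[ 524.4 -332.8  149.3] psi=80.7 tilt=0.06 gap=59.7 F=[ 0.2  0.3 -0.3] j6=-30
 roll -0.3 then dx -4.0 dy 1.2 dz 126.3
blue px [253 193] 3337 c=(525,-337) 70x34 ang=80 z=45.7 mean [ 525.6 -334.8]
blue px [165 203] 3332 c=(458,-334) 70x34 ang=-88 z=45.7 mean [ 459.2 -331.7]
blue px [ 94 217] 3326 c=(401,-337) 69x34 ang=-88 z=45.6 mean [ 402.6 -334.4]
ball centre [ 611.9 -328.1   59.6] 1100
[]
```

View pics/w16c.png

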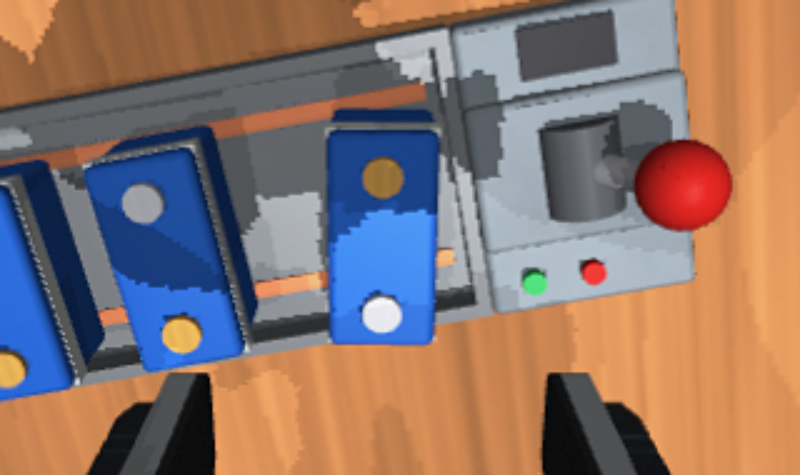

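The knocked cell is still flat inside the bay: its top is at 45.7 mm, level with the other two, and its corners are within the lip. Lifting it now would break the order asked for, so I leave it. The lever is at its stop, so I'll hand in.

```bash
python3 -c "
from bench import arm
print(arm.finish_job())"
```

```text
the job is handed in; nothing more can be done
None
```

The job is handed in after about 70 s of the 210 s allowed, and the last checks show everything in place.

- **Cells:** Three cells lie flat in the bay, all with tops at 45.6–45.7 mm. The other two are still on the bench near (655, 56) and (557, 60) mm, well clear of the charger.
- **Lever:** I threw it only after the three cells were in. It went hard against its stop at about 30 N. The ball last measured at (612, -328, 60) mm, within about 1–2 mm of where the stop should put it.
- **Nest tray:** Both transformers are seated in the rectangular pockets, with base tops at 19.7–19.8 mm, and the heat sink is in the square pocket. There was no speaker on the bench, so the round pocket is empty.
- **Bystanders:** I did not touch the spool, power bank or jar. In the last top picture they looked where they started; I did not re-measure them.

What failed or disagreed:
- **Fingertip length:** The tips stand about 27 mm higher than the text says. That explains the first missed grasp and the first two lever pushes, which rode over the ball at up to 28 N.
- **Knocked cell:** One cell in the bay was knocked after the lever was thrown. It is now turned about 12° and almost touches the bay wall. It is still flat inside the lip, with 1–4 mm to spare, so I left it.

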